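# Jar the cheese lumps and hang the pots to dry

## Robot

A 6-joint arm with a two-finger parallel gripper is mounted at the origin on the work surface. World frame = base frame: x ahead of the robot, y to its left, z up, the work surface at z = 0. Lengths are in m, angles in rad, forces in N, time in s.
With the tool pointing down it reaches from about 0.425 to 0.95 m from the base axis. Payload 14.7 kg.
Tool frame: the origin (TCP) lies at the very end of the fingers, on their centre line; the grasp point (between the pads) lies 19 mm behind it; z points along the fingers, y is the line along which they close (so a half turn about z gives the same grasp; the last joint's range is limited). The gripper opens to 85 mm and grips with 20 to 120 N. Pads are 22 mm wide; open, the fingers measure 114 mm over their backs; the gripper's body (76 mm by 85 mm) begins 54 mm behind the grasp point. The pads swing forward as they close: fully open they stand 13 mm farther back than shut.
Start: joints at [-1.165, 0.48, 1.596, -0, 1.065, -0.047], TCP at [0.284, -0.584, 0.201] pointing down, gripper open.
Joint ranges: [-2.75, 2.75], [-0.82, 2.05], [0.23, 2.67], [-1.56, 4.7], [0.09, 2.69], [-2.92, 2.92]. Speed limits (rad/s): [1.89, 1.89, 2.39, 3.01, 3.01, 3.01].

## Interface

Orientations are given as a unit quaternion [w, x, y, z].
In Python, from bench import arm, cams gives the robot as it stands.
- The arm moves only by the tool play_rows, never from a script. Its argument "targets" is a list of rows, each an object with "travel": the shift along the world's x, y, z as a fraction of full scale, a list of three; "rotation": the turn, a rotation vector about the world's x, y, z as a fraction of full scale, a list of three; "fingers": the closure, from 0 (fully open) to 1 (shut). In form: [{"travel": [x, y, z], "rotation": [ax, ay, az], "fingers": fingers}, ...]. A call has 1 to 5 rows; each row is the pose to reach, as a shift and turn from the pose commanded when the call began; what a row does not reach only later rows make up. Full scale, the value 1, is 10 cm for a shift and pi/2 rad for a turn. A row lasts 1/8 s, in which the tool goes at most 62.5 mm and 10.7 degrees, less where a joint would pass 70% of its speed; a pose out of reach is approached as far as the arm can. A call with a number of a shift or a turn outside -1 to 1 is refused whole. A call with a gripper value outside its range is refused whole. The fingers move at their own pace and stop on an object; "squeeze" is the grip in N (left out, the last holds). Time passes only in rows, so rows that repeat a pose let the fingers close. It gives the time, the measured TCP pose, the force, the opening and the grip force at its end, in the units of the state.
- arm.sense(): the state, without advancing time (a new reading comes with each control period).
- cams.read_camera(name): name is "scene" or "top"; returns (picture, depth): 400x640x3 uint8, red, green, blue; 400x640 float32, m along the optical axis (not along the pixel's ray), 0 where there is no reading.
- cams.camera_params(name): a dict with "camera_matrix" (3x3 intrinsics, pixels), "distortion" ([k1, k2, p1, p2, k3] as OpenCV has them; the pictures are not rectified), "R" (3x3) and "t" (3): a world point X has camera coordinates R X + t. Camera axes: x right, y down, z forward; pixel columns grow to the right and rows downward; lengths in m; the calibration is good to about 2 mm. A picture is of the moment at which its call begins. camera_params takes no time and is no camera call.
- arm.close_job(): hands the job in; it is judged then, once.
The state is a dict: "clock": time; "joint_pos": joint angles; "dq": joint speeds; "effort": joint torques, N m; "eef_pos": TCP position; "orientation": TCP orientation; "contact_force": force on the tool from outside, world axes, zero at the start; "torque": the same for the moment, N m; "finger_gap": finger opening in m; "grasp_force": force on a finger pad.
Only numpy, scipy, OpenCV 4.12 (cv2) and the standard library are available. Lean on these libraries where they do the work, as an engineer would, in place of code of your own. Each camera call takes 0.05 s, during which the arm holds its last target. There are 200 camera calls.

## Task

Tip all the cheese lumps from the upright pots through the wide funnel into the glass jar, and hang every pot, those you emptied and the empty ones lying on the table, upside down on the drying rack, each over a peg of its own with its rim resting on the deck. Leave the cheeses, brush and dish where they are.

Things in the scene. Friction and masses are not known exactly. Their poses are not given: they have to be found in the camera images.
- pot0: A pot in use: open-topped square white plastic pot, 58 mm square outside, 95 mm tall, walls 3 mm, floor 4 mm (inside 52 mm square). Origin: centre of the outer side of its floor; z runs along the pot from floor to open mouth, x and y are square to its flat sides. It starts upright on the table with one to three cheese lumps in it (z up).
- pot1: Another pot in use, the same kind, also upright with one to three lumps in it: open-topped square white plastic pot, 58 mm square outside, 95 mm tall, walls 3 mm, floor 4 mm (inside 52 mm square). Origin: centre of the outer side of its floor; z runs along the pot from floor to open mouth, x and y are square to its flat sides. 
- cup0: Empty used pot, the same kind: open-topped square white plastic pot, 58 mm square outside, 95 mm tall, walls 3 mm, floor 4 mm (inside 52 mm square). Origin: centre of the outer side of its floor; z runs along the pot from floor to open mouth, x and y are square to its flat sides. It starts lying on one flat side on the table (z level, pointing roughly to the robot's left). May be absent.
- cup1: Another empty pot like cup0, lying in the same way. May be absent.
- jar: Filling stand, fixed to the table: grey foot 130 mm square and 15 mm thick, on it a clear glass jar (66 mm outside, 60 mm inside, inner floor 19 mm and rim 115 mm above the table), and standing in the jar's mouth a wide metal funnel. Behind it (its +x side) a thin post 150 mm tall, 90 mm from the jar's axis. Origin: on the jar's axis at table height, z up.
- funnel_mouth (a point): Centre of the funnel's wide mouth, 195 mm above the table; mouth 154 mm across outside, sloping at about 50 degrees down to a spout 50 mm wide inside, which ends at 105 mm above the table, inside the jar.
- rack: Drying rack, fixed to the table: grey deck 380 x 100 mm (x, y), 20 mm thick, with four upright steel pegs in a row along its x axis, 100 mm apart, each 18 mm thick and standing 70 mm above the deck. Origin: centre of the underside, at table height, z up.
- peg0 (a point): Top centre of drying peg 0, 90 mm above the table (70 mm above the deck).
- peg1 (a point): Top centre of drying peg 1, 90 mm above the table (70 mm above the deck).
- peg2 (a point): Top centre of drying peg 2, 90 mm above the table (70 mm above the deck).
- peg3 (a point): Top centre of drying peg 3, 90 mm above the table (70 mm above the deck).
- lump0: Lump of pale cheese, about 21 mm thick and 25 mm long; starts in a pot. Origin: near its middle (about 11 mm from any side but one). May be absent.
- lump1: Lump of pale cheese, about 21 mm thick and 25 mm long; starts in a pot. Origin: near its middle (about 11 mm from any side but one). May be absent.
- lump2: Lump of pale cheese, about 21 mm thick and 25 mm long; starts in a pot. Origin: near its middle (about 11 mm from any side but one). May be absent.
- lump3: Lump of pale cheese, about 21 mm thick and 25 mm long; starts in a pot. Origin: near its middle (about 11 mm from any side but one). May be absent.
- lump4: Lump of pale cheese, about 21 mm thick and 25 mm long; starts in a pot. Origin: near its middle (about 11 mm from any side but one). May be absent.
- lump5: Lump of pale cheese, about 21 mm thick and 25 mm long; starts in a pot. Origin: near its middle (about 11 mm from any side but one). May be absent.
- cheese: Bystander: cheese wheel 110 mm across, 45 mm tall, lying flat. Origin: centre of underside.
- small_cheese: Bystander: small cheese wheel 76 mm across, 35 mm tall. Origin: centre of underside.
- wedge: Bystander: bar of cut cheese 90 x 35 x 40 mm. Origin: centre of underside.
- brush: Bystander: hand brush about 170 mm long, lying on the table.
- dish: Bystander: white dish 90 mm across, 30 mm tall. Origin: centre of underside.
Mind the look-alikes: they are no part of the job. What is shaped like the pot0 but turquoise is not meant. Leave any pink look-alike of the cup1 alone.

How it is judged:
By the outcome, as a careful person would: the job done as asked, in the order asked, and still so for the second after the job is handed in, with the robot touching nothing.
Of lump0, lump1, lump2 only 1 to 3 are there at a start; the rules pass over those that are not, and their reading is None.
Of lump3, lump4, lump5 only 1 to 3 are there at a start; the rules pass over those that are not, and their reading is None.
Of cup0, cup1 only 1 to 2 are there at a start; the rules pass over those that are not, and their reading is None.
At some moment in a run one of cup0, cup1 may be knocked a few centimetres aside while the robot is not near it.
It also fails if it takes over 210 s, if anything falls off the work surface, if the arm or the gripper's body presses on something with over 40 N, if the wrist force passes 120 N, or if a joint passes its speed limit or range.

## Working session

There is one attempt and no reset: what is moved stays moved. The work goes in short steps, Python scripts to look and compute and a tool call to move; the robot and the scene stay as the last step left them, time stands still between calls to the robot, and variables do not carry over. Pictures are saved under pics/ and viewed, at most 14 in all, crops included, and the job is handed in when it is done.

Besides the shell and the picture viewer there is one more tool, called after "Emit:" as name(argument=value, ...), one argument or row to a line, values as JSON. play_rows: Moves the arm, as the interface text tells. Shift numbers are shares of 10 cm and turn numbers shares of pi/2 rad, none past 1 either way. Its arguments: {"type":"object","properties":{"targets":{"type":"array"},"squeeze":{"type":"number"}},"required":["targets"]}

```bash
ls; mkdir -p pics
python3 - <<'E'
from bench import arm,cams
import cv2,numpy as np
for n in ("scene","top"):
    p,d=cams.read_camera(n); cv2.imwrite(f"pics/{n}0.png",p[:,:,::-1]); np.save(f"{n}0.npy",d); np.save(f"{n}0p.npy",p)
    print(n,cams.camera_params(n))
print(arm.sense())
E
```

```text
pics
scene {'camera_matrix': array([[421.29376175,   0.        , 315.61979396],
       [  0.        , 421.29376175, 199.63574069],
       [  0.        ,   0.        ,   1.        ]]), 'distortion': array([-0.05826521,  0.        ,  0.        ,  0.        ,  0.        ]), 'R': array([[ 0.8443709 ,  0.53574643, -0.00368039],
       [ 0.36130624, -0.57448737, -0.73445358],
       [-0.39559523,  0.61882148, -0.67864895]]), 't': array([-0.3783541 , -0.06539815,  1.61003495])}
top {'camera_matrix': array([[412.35567108,   0.        , 314.29866253],
       [  0.        , 412.35567108, 201.44809567],
       [  0.        ,   0.        ,   1.        ]]), 'distortion': array([-0.05968046,  0.        ,  0.        ,  0.        ,  0.        ]), 'R': array([[-0.01429189, -0.99971134,  0.01931263],
       [-0.99481359,  0.01227128, -0.100972  ],
       [ 0.10070586, -0.02065555, -0.9947018 ]]), 't': array([-0.03777842,  0.47292046,  1.54127709])}
{'clock': 0.1, 'joint_pos': array([-1.16458299e+00,  4.80763324e-01,  1.59676096e+00, -2.69753547e-05,
        1.06509774e+00, -4.66296704e-02]), 'dq': array([ 0.00021824, -0.000741  , -0.00060612,  0.00025422, -0.0005306 ,
       -0.00072122]), 'effort': array([ 2.87503186e-03, -9.52259803e+01, -4.31039500e+01,  1.03767482e-05,
        5.22609218e-03, -3.60611295e-05]), 'eef_pos': array([ 0.2842374 , -0.58414838,  0.20045894]), 'orientation': array([-5.04278597e-04,  9.74474379e-01,  2.24498153e-01, -1.03644296e-04]), 'contact_force': array([ 0.20189169, -0.65181932,  0.46320275]), 'torque': array([ 0.03311787, -0.00622316, -0.07646184]), 'grasp_force': 0.0, 'finger_gap': 0.08548735673185777}
```

View pics/scene0.png

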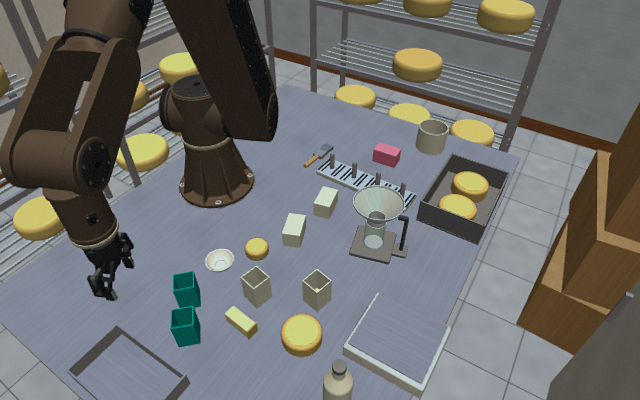

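View pics/top0.png

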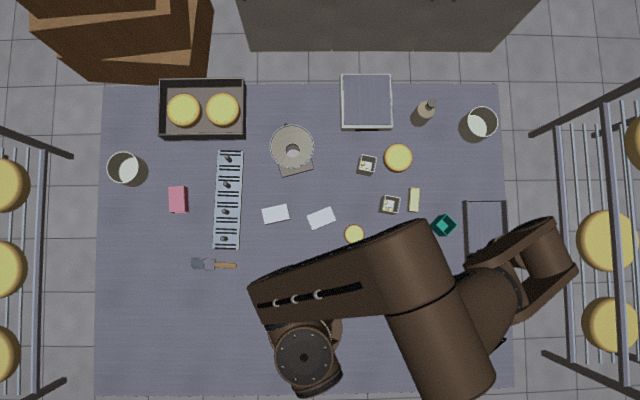

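The scene view shows white upright pots at about (257,286) and (317,290), and white pots lying at (294,230) and (326,202). In the top view the same pots are at (390,204), (367,163), (320,218) and (275,214).

Look-alikes: turquoise pots at scene (187,290) and (186,326), and a pink pot at scene (387,155) / top (178,200). The cups at top (123,168) and (480,122) and the dish at scene (219,260) could also be confused. By the description I choose the four white square pots.

Next I measure them and make the check crop.

```bash
cat > h.py <<'E'
import cv2,numpy as np
from bench import arm,cams
def look(n):
    p,d=cams.read_camera(n); return p,d
def xyz(n,d):
    c=cams.camera_params(n); h,w=d.shape
    u,v=np.meshgrid(np.arange(w),np.arange(h))
    q=cv2.undistortPoints(np.stack([u,v],-1).reshape(-1,1,2).astype(np.float64),c["camera_matrix"],c["distortion"]).reshape(h,w,2)
    X=np.concatenate([q,np.ones((h,w,1))],2)*d[...,None]
    X=(X-c["t"])@c["R"]; X[d==0]=np.nan
    return X
def rect(P):
    (c,s,a)=cv2.minAreaRect((P[:,:2]*1000).astype(np.float32)); return np.round(c,1),np.round(s,1),round(a,1)
E
python3 - <<'E'
from h import *
p=np.load("top0p.npy");d=np.load("top0.npy");X=xyz("top",d)
hsv=cv2.cvtColor(p,cv2.COLOR_RGB2HSV)
roi={"potA":(350,385,145,182),"potB":(375,408,188,220),"cupA":(255,295,197,230),"cupB":(300,342,202,236)}
for k,(a,b,c,e) in roi.items():
    Q=X[c:e,a:b].reshape(-1,3); Q=Q[~np.isnan(Q[:,0])]
    zt=.085 if 'pot' in k else .05
    T=Q[(Q[:,2]>zt)&(Q[:,2]<.12)]; print(k,len(T),rect(T),np.median(T[:,2]).round(4))
Q=X[:70+190,200:250].reshape(-1,3)
R=X[145:255,205:250].reshape(-1,3); D=R[(R[:,2]>.01)&(R[:,2]<.03)]; print("deck",rect(D),np.median(D[:,2]))
m=((X[...,2]>.075)&(X[...,2]<.11)).astype(np.uint8); m[:, :205]=0;m[:,250:]=0;m[:145]=0;m[255:]=0
n,l,s,c=cv2.connectedComponentsWithStats(m)
for i in range(1,n): 
    P=X[l==i]; print("peg",s[i],P.mean(0).round(4))
F=X[115:185,260:325].reshape(-1,3);F=F[(F[:,2]>.185)&(F[:,2]<.21)]; print("funnel",rect(F),cv2.minEnclosingCircle((F[:,:2]*1000).astype(np.float32)),len(F),np.median(F[:,2]))
F=X[100:185,255:325].reshape(-1,3);F=F[(F[:,2]>.01)&(F[:,2]<.025)]; print("foot",rect(F),len(F))
for (u,v) in ((178,200),(444,225),(398,157),(414,200),(354,234),(367,100),(202,108),(228,160)): print(u,v,X[v,u].round(3))
s=np.load("scene0p.npy")[:,:,::-1]
a=cv2.resize(s[180:350,160:400],(720,510),interpolation=cv2.INTER_CUBIC);cv2.imwrite("pics/crop1.png",a)
E
```

```text
potA 73 (array([ 605.3, -240.4]), array([58.4, 60.8]), 76.9) 0.094
potB 72 (array([ 454. , -322.9]), array([59.4, 59.1]), 78.9) 0.0943
cupA 407 (array([425.8, 101.5]), array([58.3, 94.5]), 11.5) 0.0581
cupB 400 (array([408.3, -67.9]), array([58.4, 94.8]), 21.9) 0.0583
deck (array([476.9, 288.9]), array([401.2, 162.5]), 0.7) 0.02044822925272047
peg [225 155   5   5  21] [0.6349 0.2773 0.0856]
peg [223 182   5   5  20] [0.5358 0.2824 0.0869]
peg [222 209   5   5  21] [0.436  0.2864 0.0855]
peg [220 236   5   5  21] [0.3369 0.2917 0.0867]
funnel (array([648.4,  35. ]), array([148. , 149.5]), 89.7) ((648.2539672851562, 34.691444396972656), 77.01597595214844) 308 0.1907316349571922
foot (array([730.2,  63.5]), array([313.9, 208.4]), 7.9) 350
178 200 [0.481 0.463 0.058]
444 225 [ 0.377 -0.546  0.002]
398 157 [ 0.637 -0.365  0.045]
414 200 [ 0.471 -0.421  0.043]
354 234 [ 0.347 -0.191  0.037]
367 100 [ 0.856 -0.25   0.064]
202 108 [0.85  0.393 0.005]
228 160 [0.63  0.278 0.056]
```

View pics/crop1.png

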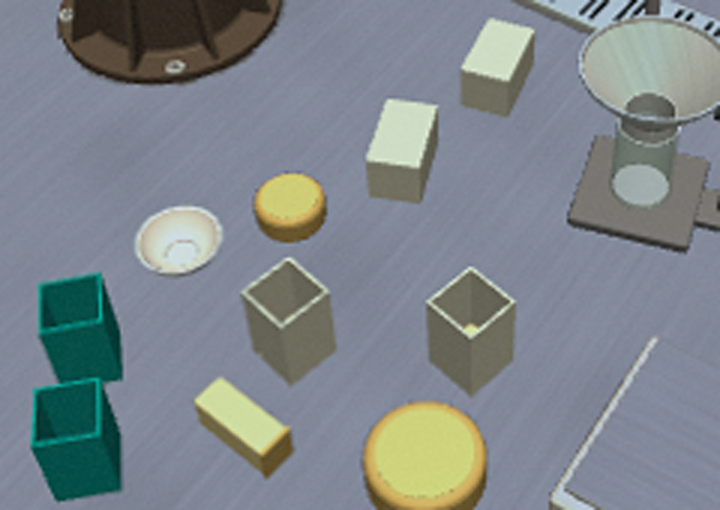

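The crop shows two upright white pots, at crop (290,320) and (470,330), with a lump visible in the right-hand one. Two white pots lie at (403,150) and (497,65) with their floors toward the camera. The turquoise pair at (80,330) and (80,435) is excluded.

Next I make a few moves to learn the arm's kinematics.

Emit:
play_rows(
  targets=[
    {"travel": [0, 0, 1], "rotation": [-0.54, -0.23, 0], "fingers": 0},
    {"travel": [0, 0, 1], "rotation": [-0.54, -0.23, 0], "fingers": 0},
    {"travel": [0, 0, 1], "rotation": [-0.54, -0.23, 0], "fingers": 0},
    {"travel": [0, 0, 1], "rotation": [-0.54, -0.23, 0], "fingers": 0},
    {"travel": [0, 0, 1], "rotation": [-0.54, -0.23, 0], "fingers": 0},
  ],
  squeeze=30,
)

```text
clock: 0.72
eef_pos: [0.2722, -0.5849, 0.2994]
orientation: [0.345, 0.916, 0.202, 0.044]
contact_force: [-1.0, -0.1, -0.5]
finger_gap: 0.0855
grasp_force: 0.0
```

```bash
cat > log.py <<'E'
from bench import arm
import json
s=arm.sense(); print(round(s["clock"],2),s["joint_pos"].round(3),s["eef_pos"].round(4),s["orientation"].round(3),s["contact_force"].round(1))
open("log.jsonl","a").write(json.dumps([list(s["joint_pos"]),list(s["eef_pos"]),list(s["orientation"])])+"\n")
E
python3 log.py
```

```text
0.72 [-1.151  0.102  2.156 -0.282  0.182  0.245] [ 0.2722 -0.5849  0.2994] [0.345 0.916 0.202 0.044] [-1.  -0.1 -0.5]
```

Emit:
play_rows(
  targets=[
    {"travel": [0.5, 0.5, 1], "rotation": [0, 0, 0], "fingers": 0},
    {"travel": [1, 1, 1], "rotation": [0, 0, 0.3], "fingers": 0},
    {"travel": [1, 1, 1], "rotation": [0, 0, 0.5], "fingers": 0},
    {"travel": [1, 1, 1], "rotation": [0, 0, 0.5], "fingers": 0},
    {"travel": [1, 1, 1], "rotation": [0, 0, 0.5], "fingers": 0},
  ],
)

```text
clock: 1.35
eef_pos: [0.3666, -0.4904, 0.3953]
orientation: [0.318, 0.851, 0.402, 0.114]
contact_force: [-0.3, -0.2, -0.3]
finger_gap: 0.0851
grasp_force: 0.0
```

```bash
python3 log.py
```

```text
1.35 [-1.113 -0.058  2.04   0.411  0.536 -0.713] [ 0.3666 -0.4904  0.3953] [0.318 0.851 0.402 0.114] [-0.3 -0.2 -0.3]
```

Emit:
play_rows(
  targets=[
    {"travel": [0.5, 0, 0], "rotation": [0, 0, 0.2], "fingers": 0},
    {"travel": [0.5, 0, 0], "rotation": [0, 0, 0.4], "fingers": 0},
    {"travel": [0.5, 0, 0], "rotation": [0, 0, 0.4], "fingers": 0},
    {"travel": [0.5, 0, 0], "rotation": [0, 0, 0.4], "fingers": 0},
  ],
)

```text
clock: 1.85
eef_pos: [0.415, -0.4922, 0.3943]
orientation: [0.267, 0.686, 0.645, 0.206]
contact_force: [-0.1, 0.3, 1.0]
finger_gap: 0.0853
grasp_force: 0.0
```

```bash
python3 log.py
```

```text
1.85 [-1.287  0.139  1.833  0.758  0.986 -1.6  ] [ 0.415  -0.4922  0.3943] [0.267 0.686 0.645 0.206] [-0.1  0.3  1. ]
```

```bash
cat > kin.py <<'E'
import numpy as np,json,itertools
from scipy.spatial.transform import Rotation as R
from scipy.optimize import least_squares
LO=np.array([-2.75,-.82,.23,-1.56,.09,-2.92]);HI=np.array([2.75,2.05,2.67,4.7,2.69,2.92])
def fk(q,P,s4,s6):
    a1,h,L2,e,L3,L6,c=P
    A=R.from_euler('z',q[0]); B=A*R.from_euler('y',q[1]); C=A*R.from_euler('y',q[1]+q[2])
    T=C*R.from_euler('ZYZ',[s4*q[3],q[4],s6*q[5]+c])
    return A.apply([a1,0,h])+B.apply([0,0,L2])+C.apply([e,0,L3])+T.apply([0,0,L6]),T
def data():
    D=[json.loads(l) for l in open("log.jsonl")]
    D.append([[-1.16458299,.480763324,1.59676096,-2.7e-5,1.06509774,-.0466296704],[.2842374,-.58414838,.20045894],[-5.04278597e-04,9.74474379e-01,2.24498153e-01,-1.03644296e-04]])
    return D
def fit():
    D=data();best=None
    for s4,s6,c0 in itertools.product((1,-1),(1,-1),(0,1.57,3.14,-1.57)):
        def f(P):
            o=[]
            for q,p,w in D:
                x,T=fk(q,P,s4,s6); o+=list((x-p)*3)+list((T.inv()*R.from_quat(w,scalar_first=True)).as_rotvec())
            return o
        r=least_squares(f,[.1,.4,.4,0,.4,.25,c0])
        if best is None or r.cost<best[0]: best=(r.cost,r.x,s4,s6)
    return best
E
python3 - <<'E'
from kin import *
b=fit();print(b);json.dump([list(b[1]),b[2],b[3]],open("kin.json","w"))
E
```

```text
(np.float64(0.01197139847148389), array([-0.02897895,  0.34975404,  0.64863479,  0.07006971,  0.46908074,
        0.4479405 ,  1.57079633]), 1, 1)
```

```bash
python3 - <<'E'
from kin import *
P,a,b=json.load(open("kin.json"))
for q,p,w in data():
    x,T=fk(q,P,a,b); print((x-p).round(4),(T.inv()*R.from_quat(w,scalar_first=True)).as_rotvec().round(3), T.as_quat(scalar_first=True).round(3))
E
cat log.jsonl
```

```text
[-0.0293 -0.0143  0.0044] [-0.  0. -0.] [0.345 0.916 0.202 0.044]
[-0.0175 -0.0118  0.0042] [-0.  0. -0.] [0.318 0.851 0.402 0.114]
[-0.0043  0.0006  0.0039] [-0.  0. -0.] [0.267 0.686 0.645 0.206]
[-0.0287 -0.0099 -0.0125] [-0.  0.  0.] [-0.001  0.974  0.224 -0.   ]
[[-1.1506901492354158, 0.10155872641081716, 2.156301032628673, -0.28247124266419804, 0.18197506386278858, 0.24514842212961643], [0.27224661398697325, -0.5848892936499349, 0.29935510122042525], [0.34499762010171714, 0.9155720124589694, 0.20201434440643737, 0.04352857429346118]]
[[-1.1134586060026783, -0.057883776904660254, 2.039788730530809, 0.41140308191606983, 0.5358142947362561, -0.7130951057142988], [0.3666028027857599, -0.49042789922611035, 0.3953335021978174], [0.3175102671478234, 0.8512919890120471, 0.4019800143028958, 0.11358365991934813]]
[[-1.2872766263288153, 0.1388782889425567, 1.8332791636326498, 0.7581142971640816, 0.9861384411217734, -1.5998183747563062], [0.4150311091019741, -0.4921575656214907, 0.39426077343305715], [0.26664932797826785, 0.6859775665920258, 0.644937803095211, 0.205883812282422]]
```

```bash
cat > go.py <<'E'
# usage: go.py x y z heading_deg pitch_down_deg roll_deg : calls needed from the present pose (roll 0: tool y = up x dir)
import sys,numpy as np
from scipy.spatial.transform import Rotation as R
def ori(h,p,r):
    h,p=np.radians([h,p]); d=np.array([np.cos(h)*np.cos(p),np.sin(h)*np.cos(p),-np.sin(p)])
    y=np.array([-np.sin(h),np.cos(h),0]); x=np.cross(y,d)
    return R.from_matrix(np.stack([x,y,d],1))*R.from_euler('z',r,degrees=True)
def plan(p0,q0,x,o):
    dp=(np.array(x)-p0)/.1; dr=(o*R.from_quat(q0,scalar_first=True).inv()).as_rotvec()/(np.pi/2)
    n=max(1,int(np.ceil(max(abs(dp).max(),np.linalg.norm(dr)/.58))))
    print("calls",n,"each travel",(dp/n).round(3),"rot",(dr/n).round(3),"| total",dp.round(3),dr.round(3))
if __name__=="__main__":
    import log
    a=[float(v) for v in sys.argv[1:]]
    plan(log.s["eef_pos"],log.s["orientation"],a[:3],ori(*a[3:]))
E
python3 go.py .44 -.2 .35 -13 0 0
```

```text
1.85 [-1.287  0.139  1.833  0.758  0.986 -1.6  ] [ 0.415  -0.4922  0.3943] [0.267 0.686 0.645 0.206] [-0.1  0.3  1. ]
calls 3 each travel [ 0.083  0.974 -0.148] rot [-0.313 -0.093  0.126] | total [ 0.25   2.922 -0.443] [-0.939 -0.278  0.378]
```

Emit:
play_rows(
  targets=[
    {"travel": [0.1, 0.5, 0], "rotation": [-0.1, -0.03, 0.04], "fingers": 0},
    {"travel": [0.3, 1, 0], "rotation": [-0.2, -0.06, 0.08], "fingers": 0},
    {"travel": [0.3, 1, 0], "rotation": [-0.31, -0.09, 0.13], "fingers": 0},
    {"travel": [0.3, 1, 0], "rotation": [-0.31, -0.09, 0.13], "fingers": 0},
  ],
)

```text
clock: 2.35
eef_pos: [0.4454, -0.3904, 0.3942]
orientation: [0.447, 0.517, 0.72, 0.117]
contact_force: [-0.1, -0.5, 0.7]
finger_gap: 0.0849
grasp_force: 0.0
```

```bash
python3 log.py
```

```text
2.35 [-1.202 -0.06   2.263  1.349  0.672 -2.547] [ 0.4454 -0.3904  0.3942] [0.447 0.517 0.72  0.117] [-0.1 -0.5  0.7]
```

Emit:
play_rows(
  targets=[
    {"travel": [0.1, 0.5, 0], "rotation": [-0.1, -0.03, 0.04], "fingers": 0},
    {"travel": [0.3, 1, 0], "rotation": [-0.2, -0.06, 0.08], "fingers": 0},
    {"travel": [0.3, 1, 0], "rotation": [-0.31, -0.09, 0.13], "fingers": 0},
    {"travel": [0.3, 1, 0], "rotation": [-0.31, -0.09, 0.13], "fingers": 0},
  ],
)

```text
clock: 2.85
eef_pos: [0.4571, -0.2614, 0.4779]
orientation: [0.543, 0.339, 0.768, 0.027]
contact_force: [0.2, -0.5, -0.2]
finger_gap: 0.0852
grasp_force: 0.0
```

```bash
python3 log.py
```

```text
2.85 [-1.023 -0.357  2.409  1.522  0.592 -2.922] [ 0.4571 -0.2614  0.4779] [0.543 0.339 0.768 0.027] [ 0.2 -0.5 -0.2]
```

Emit:
play_rows(
  targets=[
    {"travel": [0.1, 0.5, 0], "rotation": [-0.1, -0.03, 0.04], "fingers": 0},
    {"travel": [0.2, 0.9, 0], "rotation": [-0.2, -0.06, 0.08], "fingers": 0},
    {"travel": [0.3, 0.9, 0], "rotation": [-0.31, -0.09, 0.13], "fingers": 0},
    {"travel": [0.3, 0.9, 0], "rotation": [-0.31, -0.09, 0.13], "fingers": 0},
    {"travel": [0.3, 0.9, 0], "rotation": [-0.31, -0.09, 0.13], "fingers": 0},
  ],
)

```text
clock: 3.48
eef_pos: [0.461, -0.1391, 0.5285]
orientation: [0.579, 0.189, 0.792, -0.05]
contact_force: [0.8, -0.8, 1.9]
finger_gap: 0.0853
grasp_force: 0.0
```

```bash
python3 log.py
cat > kin.py <<'E'
import numpy as np,json
from scipy.spatial.transform import Rotation as R
from scipy.optimize import least_squares
LO=np.array([-2.75,-.82,.23,-1.56,.09,-2.92]);HI=np.array([2.75,2.05,2.67,4.7,2.69,2.92])
def rows(q):
    A=R.from_euler('z',q[0]); B=A*R.from_euler('y',q[1]); C=A*R.from_euler('y',q[1]+q[2]);D=C*R.from_euler('z',q[3]);E=D*R.from_euler('y',q[4])
    T=E*R.from_euler('z',q[5]+np.pi/2)
    M=np.c_[A.as_matrix(),B.as_matrix()[:,[0,2]],C.as_matrix()[:,[0,2]],D.as_matrix()[:,[0,1]],E.as_matrix()[:,[0,2]]]
    return M,T
def data():
    D=[json.loads(l) for l in open("log.jsonl")]
    D.append([[-1.16458299,.480763324,1.59676096,-2.7e-5,1.06509774,-.0466296704],[.2842374,-.58414838,.20045894],None])
    return D
def fit():
    D=data();M=np.vstack([rows(d[0])[0] for d in D]);p=np.hstack([d[1] for d in D])
    P=np.linalg.lstsq(np.vstack([M,1e-4*np.eye(M.shape[1])]),np.r_[p,np.zeros(M.shape[1])],rcond=None)[0]
    return P,(M@P-p).reshape(-1,3)
def fk(q,P):
    M,T=rows(q); return M@P,T
def ik(x,o,P,q0):
    f=lambda q:np.r_[(fk(q,P)[0]-x)*5,(o.inv()*fk(q,P)[1]).as_rotvec()]
    best=None
    for k in range(6):
        g=np.clip(q0 if k==0 else q0+np.random.default_rng(k).normal(0,.7,6),LO+.01,HI-.01)
        r=least_squares(f,g,bounds=(LO,HI))
        if best is None or r.cost<best.cost-1e-7: best=r
        if best.cost<1e-6: break
    return best.x,np.sqrt(2*best.cost)
E
python3 -c "
from kin import *
P,e=fit();print(P.round(4));print((e*1e3).round(1))"
```

```text
3.48 [-0.493 -0.56   2.435  1.385  0.166 -2.861] [ 0.461  -0.1391  0.5285] [ 0.579  0.189  0.792 -0.05 ] [ 0.8 -0.8  1.9]
[ 0.      0.0303  0.3176  0.      0.5973  0.0329  0.445   0.      0.
 -0.      0.402 ]
[[ 0.  0.  0.]
 [ 0.  0. -0.]
 [-0.  0. -0.]
 [-0.  0. -0.]
 [ 0. -0.  0.]
 [ 0. -0.  0.]
 [-0.  0. -0.]
 [-0.  0.  0.]]
```

```bash
cat > feas.py <<'E'
from kin import *; from go import ori
P,_=fit()
def sols(x,o,n=25):
    S=[]
    f=lambda q:np.r_[(fk(q,P)[0]-x)*5,(o.inv()*fk(q,P)[1]).as_rotvec()]
    rng=np.random.default_rng(0)
    for k in range(n):
        g=rng.uniform(LO,HI); g[0]=np.clip(np.arctan2(x[1],x[0])+rng.normal(0,.5),-2.7,2.7)
        r=least_squares(f,g,bounds=(LO,HI),max_nfev=60)
        if r.cost<1e-9 and not any(np.abs(r.x-s).max()<.02 for s in S): S.append(r.x)
    return S
def tcp(c,h,p): 
    return np.array(c)+.019*ori(h,p,0).as_matrix()[:,2]
if __name__=="__main__":
    J=[("A",(.605,-.24,.06),h,p) for h in (-13,77,-103) for p in (0,12)]+[("B",(.454,-.323,.06),h,p) for h in (-11,79,-101) for p in(0,12)]
    J+=[("funnel",(.648,.035,.28),h,0) for h in (-45,0,45,90,-90)]
    J+=[("peg%d"%i,(x,y,.055),h,p) for i,(x,y) in enumerate(((.636,.278),(.537,.283),(.437,.287),(.338,.292))) for h in (87,-93) for p in (0,-12)]
    J+=[("cup",(.426,.10,.03),101.5,45),("cup",(.408,-.068,.03),112,45)]+[("cpeg",(x,y,.07),-93,45) for x,y in ((.636,.278),(.537,.283),(.437,.287),(.338,.292))]
    for n,c,h,p in J:
        for r in (0,180):
            S=sols(tcp(c,h,p),ori(h,p,r))
            print(n,h,p,r,[list(s.round(2)) for s in S])
E
python3 feas.py
```

```text
A -13 0 0 [[np.float64(-0.7), np.float64(1.48), np.float64(2.38), np.float64(2.55), np.float64(2.2), np.float64(1.19)]]
A -13 0 180 [[np.float64(-0.7), np.float64(1.48), np.float64(2.38), np.float64(2.55), np.float64(2.2), np.float64(-1.95)]]
A -13 12 0 [[np.float64(-0.68), np.float64(1.3), np.float64(2.48), np.float64(2.66), np.float64(1.93), np.float64(1.29)]]
A -13 12 180 [[np.float64(-0.68), np.float64(1.3), np.float64(2.48), np.float64(2.66), np.float64(1.93), np.float64(-1.85)]]
A 77 0 0 [[np.float64(-0.91), np.float64(1.35), np.float64(1.2), np.float64(0.98), np.float64(1.93), np.float64(2.05)]]
A 77 0 180 [[np.float64(-0.91), np.float64(1.35), np.float64(1.2), np.float64(0.98), np.float64(1.93), np.float64(-1.09)]]
A 77 12 0 [[np.float64(-0.9), np.float64(1.23), np.float64(1.29), np.float64(0.89), np.float64(1.76), np.float64(2.06)]]
A 77 12 180 [[np.float64(-0.9), np.float64(1.23), np.float64(1.29), np.float64(0.89), np.float64(1.76), np.float64(-1.08)]]
A -103 0 0 [[np.float64(0.15), np.float64(1.28), np.float64(1.49), np.float64(-1.22), np.float64(1.7), np.float64(1.22)]]

[... 7983 characters left out ...]
4(1.4), np.float64(-0.52), np.float64(1.45), np.float64(1.04)]]
cpeg -93 45 180 [[np.float64(0.75), np.float64(0.94), np.float64(1.4), np.float64(-0.52), np.float64(1.45), np.float64(-2.1)]]
cpeg -93 45 0 [[np.float64(0.85), np.float64(0.87), np.float64(1.58), np.float64(-0.46), np.float64(1.38), np.float64(1.15)]]
cpeg -93 45 180 [[np.float64(0.85), np.float64(0.87), np.float64(1.58), np.float64(-0.46), np.float64(1.38), np.float64(-1.99)]]
cpeg -93 45 0 [[np.float64(0.97), np.float64(0.82), np.float64(1.72), np.float64(-0.39), np.float64(1.33), np.float64(1.26)]]
cpeg -93 45 180 [[np.float64(0.97), np.float64(0.82), np.float64(1.72), np.float64(-0.39), np.float64(1.33), np.float64(-1.88)]]
```

Run:
```python
from h import *
ax=np.array([.284,-.584])
for n in("scene","top"):
    X=xyz(n,np.load(n+"0.npy")).reshape(-1,3); X=X[~np.isnan(X[:,0])]
    r=np.hypot(*(X[:,:2]-ax).T)
    for z in np.arange(.2,.72,.03):
        m=(X[:,2]>z)&(X[:,2]<z+.03)&(r<.16)
        if m.sum(): print(n,z.round(2),m.sum(),np.percentile(r[m],[5,50,90,98]).round(3))
```

```text
scene 0.23 57 [0.041 0.044 0.056 0.057]
scene 0.26 153 [0.041 0.048 0.056 0.059]
scene 0.29 412 [0.014 0.055 0.073 0.075]
scene 0.32 512 [0.019 0.052 0.07  0.072]
scene 0.35 281 [0.035 0.038 0.039 0.047]
scene 0.38 402 [0.033 0.037 0.039 0.04 ]
scene 0.41 379 [0.045 0.047 0.049 0.05 ]
scene 0.44 611 [0.044 0.046 0.048 0.049]
scene 0.47 595 [0.044 0.047 0.051 0.057]
scene 0.5 671 [0.044 0.046 0.048 0.05 ]
scene 0.53 734 [0.031 0.047 0.067 0.074]
scene 0.56 834 [0.05  0.078 0.086 0.096]
scene 0.59 2138 [0.052 0.08  0.11  0.131]
scene 0.62 3643 [0.034 0.076 0.127 0.152]
scene 0.65 3320 [0.017 0.069 0.131 0.153]
scene 0.68 1875 [0.066 0.098 0.145 0.157]
scene 0.71 1441 [0.107 0.141 0.156 0.159]
top 0.23 5 [0.046 0.049 0.05  0.05 ]
top 0.26 6 [0.045 0.05  0.056 0.056]
top 0.29 39 [0.036 0.051 0.073 0.075]
top 0.32 7 [0.027 0.03  0.05  0.064]
top 0.35 18 [0.037 0.038 0.039 0.04 ]
top 0.38 7 [0.038 0.039 0.039 0.04 ]
top 0.41 15 [0.047 0.048 0.05  0.05 ]
top 0.44 1 [0.05 0.05 0.05 0.05]
top 0.47 5 [0.044 0.044 0.044 0.044]
top 0.5 38 [0.043 0.044 0.045 0.046]
top 0.53 103 [0.035 0.044 0.048 0.048]
top 0.56 79 [0.05  0.078 0.087 0.103]
top 0.59 401 [0.049 0.069 0.1   0.13 ]
top 0.62 1272 [0.026 0.048 0.09  0.139]
top 0.65 1323 [0.011 0.049 0.099 0.141]
top 0.68 587 [0.066 0.091 0.129 0.152]
top 0.71 504 [0.105 0.131 0.151 0.158]
```

Run:
```python
from kin import *; from go import ori,plan
import bench
s=bench.arm.sense(); P,_=fit()
def show(n,c,H,p,back=0,q0=[-1.1,1.2,1.3,.7,1.8,-1.2],off=.014):
    o=ori(H,p,180); d=o.as_matrix()[:,2]; x=np.array(c)+(off-back)*d
    q,e=ik(x,o,P,np.array(q0)); print(n,H,p,"tcp",x.round(4),"q",q.round(2),"err",e.round(4)); return x,o,q
x,o,q=show("B",(.454,-.323,.065),79,40); show("Bpre",(.454,-.323,.065),79,40,.12)
x,o,q=show("Bhi",(.454,-.323,.065),79,40,.2)
plan(s["eef_pos"],s["orientation"],x,o)
show("A",(.605,-.24,.065),77,40)
q0=q
for th in (40,70,90,110,130,150,170,190): _,_,q0=show("fun",(.648,.01,.29),90,th,q0=q0)
for c in ((.44,-.282,.03),(.50,-.157,.03)): show("lay",c,90,130,q0=[.5,1,1.4,-1,1.5,1])
for c,H in (((.426,.10,.03),101.5),((.408,-.068,.03),112),((.44,-.3,.03),90)):
    q0=q
    for th in(45,): show("cup",c,H,th,q0=[-.5,.8,2,.6,1,-1.3])
```

```text
B 79 40 tcp [ 0.456  -0.3125  0.056 ] q [-1.04  0.92  1.54  0.54  1.44 -1.13] err 0.0
Bpre 79 40 tcp [ 0.4385 -0.4027  0.1331] q [-1.11  0.9   1.33  0.48  1.66 -1.07] err 0.0
Bhi 79 40 tcp [ 0.4268 -0.4629  0.1846] q [-1.16  0.91  1.15  0.47  1.82 -1.03] err 0.0
calls 4 each travel [-0.085 -0.809 -0.86 ] rot [ 0.297  0.18  -0.108] | total [-0.342 -3.237 -3.439] [ 1.187  0.719 -0.43 ]
A 77 40 tcp [ 0.6074 -0.2296  0.056 ] q [-0.82  0.94  1.47  0.71  1.37 -0.97] err 0.0
fun 90 40 tcp [0.648  0.0207 0.281 ] q [-0.46  0.62  1.51  0.76  1.52 -0.71] err 0.0
fun 90 70 tcp [0.648  0.0148 0.2768] q [-0.23  0.45  1.51  0.35  1.28 -0.35] err 0.0
fun 90 90 tcp [0.648 0.01  0.276] q [-0.03  0.42  1.51  0.    1.22 -0.03] err 0.0
fun 90 110 tcp [0.648  0.0052 0.2768] q [ 0.17  0.46  1.5  -0.36  1.26  0.3 ] err 0.0
fun 90 130 tcp [0.648  0.001  0.2793] q [ 0.34  0.56  1.49 -0.66  1.4   0.56] err 0.0
fun 90 150 tcp [ 0.648  -0.0021  0.283 ] q [ 0.45  0.71  1.48 -0.89  1.59  0.75] err 0.0
fun 90 170 tcp [ 0.648  -0.0038  0.2876] q [ 0.5   0.89  1.46 -1.08  1.79  0.88] err 0.0
fun 90 190 tcp [ 0.648  -0.0038  0.2924] q [ 0.5   1.07  1.45 -1.25  2.    0.97] err 0.0
lay 90 130 tcp [ 0.44   -0.291   0.0193] q [-0.14  0.71  2.24 -1.49  0.69  1.28] err 0.0
lay 90 130 tcp [ 0.5    -0.166   0.0193] q [ 0.12  0.74  2.09 -1.12  0.79  1.12] err 0.0
cup 101.5 45 tcp [0.424  0.1097 0.0201] q [-0.4   0.78  2.09  0.79  0.96 -1.3 ] err 0.0
cup 112 45 tcp [ 0.4043 -0.0588  0.0201] q [-0.61  0.83  1.87  0.43  1.18 -1.32] err 0.0
cup 90 45 tcp [ 0.44   -0.2901  0.0201] q [-0.96  0.93  1.56  0.43  1.36 -1.2 ] err 0.0
```

Emit:
play_rows(
  targets=[
    {"travel": [-0.04, -0.4, -0.43], "rotation": [0.1, 0.06, -0.04], "fingers": 0},
    {"travel": [-0.08, -0.8, -0.86], "rotation": [0.2, 0.12, -0.07], "fingers": 0},
    {"travel": [-0.08, -0.8, -0.86], "rotation": [0.3, 0.18, -0.11], "fingers": 0},
    {"travel": [-0.08, -0.8, -0.86], "rotation": [0.3, 0.18, -0.11], "fingers": 0},
  ],
)

```text
clock: 3.98
eef_pos: [0.4539, -0.2207, 0.4447]
orientation: [0.406, 0.354, 0.841, 0.048]
contact_force: [0.7, 0.7, -0.4]
finger_gap: 0.0853
grasp_force: 0.0
```

Emit:
play_rows(
  targets=[
    {"travel": [-0.04, -0.4, -0.43], "rotation": [0.1, 0.06, -0.04], "fingers": 0},
    {"travel": [-0.08, -0.8, -0.86], "rotation": [0.2, 0.12, -0.07], "fingers": 0},
    {"travel": [-0.08, -0.8, -0.86], "rotation": [0.3, 0.18, -0.11], "fingers": 0},
    {"travel": [-0.08, -0.8, -0.86], "rotation": [0.3, 0.18, -0.11], "fingers": 0},
  ],
)

```text
clock: 4.47
eef_pos: [0.4478, -0.3008, 0.3595]
orientation: [0.196, 0.51, 0.822, 0.158]
contact_force: [0.5, 0.5, -0.0]
finger_gap: 0.0855
grasp_force: 0.0
```

Emit:
play_rows(
  targets=[
    {"travel": [-0.04, -0.4, -0.43], "rotation": [0.1, 0.06, -0.04], "fingers": 0},
    {"travel": [-0.08, -0.8, -0.86], "rotation": [0.2, 0.12, -0.07], "fingers": 0},
    {"travel": [-0.08, -0.8, -0.86], "rotation": [0.3, 0.18, -0.11], "fingers": 0},
    {"travel": [-0.08, -0.8, -0.86], "rotation": [0.3, 0.18, -0.11], "fingers": 0},
  ],
)

```text
clock: 4.97
eef_pos: [0.4397, -0.3793, 0.2726]
orientation: [-0.031, 0.626, 0.736, 0.255]
contact_force: [-0.2, 0.4, -0.4]
finger_gap: 0.0855
grasp_force: 0.0
```

```bash
python3 go.py .4268 -.4629 .1846 79 40 180
```

```text
4.97 [-1.076  0.446  1.606  0.463  1.376 -1.395] [ 0.4397 -0.3793  0.2726] [-0.031  0.626  0.736  0.255] [-0.2  0.4 -0.4]
calls 1 each travel [-0.129 -0.836 -0.88 ] rot [ 0.31   0.2   -0.124] | total [-0.129 -0.836 -0.88 ] [ 0.31   0.2   -0.124]
```

Emit:
play_rows(
  targets=[
    {"travel": [-0.06, -0.4, -0.43], "rotation": [0.1, 0.06, -0.04], "fingers": 0},
    {"travel": [-0.13, -0.84, -0.88], "rotation": [0.2, 0.13, -0.08], "fingers": 0},
    {"travel": [-0.13, -0.84, -0.88], "rotation": [0.31, 0.2, -0.124], "fingers": 0},
    {"travel": [-0.13, -0.84, -0.88], "rotation": [0.31, 0.2, -0.124], "fingers": 0},
    {"travel": [-0.13, -0.84, -0.88], "rotation": [0.31, 0.2, -0.124], "fingers": 0},
  ],
)

```text
clock: 5.6
eef_pos: [0.4267, -0.4624, 0.1859]
orientation: [-0.267, 0.699, 0.578, 0.326]
contact_force: [0.3, 0.5, -0.0]
finger_gap: 0.0853
grasp_force: 0.0
```

```bash
python3 go.py .456 -.3125 .056 79 40 180
python3 - <<'E'
from h import *
# scene view check of the two upright pots' rims, and a picture
p,d=look("scene"); X=xyz("scene",d); cv2.imwrite("pics/s1.png",p[150:400,100:420,::-1])
for n,(u0,u1,v0,v1) in {"A":(300,335,262,300),"B":(238,275,258,298)}.items():
    Q=X[v0:v1,u0:u1].reshape(-1,3); Q=Q[(Q[:,2]>.088)&(Q[:,2]<.1)]; print(n,len(Q),rect(Q))
E
```

```text
5.6 [-1.158  0.908  1.156  0.466  1.821 -1.03 ] [ 0.4267 -0.4624  0.1859] [-0.267  0.699  0.578  0.326] [ 0.3  0.5 -0. ]
calls 2 each travel [ 0.146  0.749 -0.65 ] rot [ 0.001  0.001 -0.   ] | total [ 0.293  1.499 -1.299] [ 0.002  0.001 -0.   ]
A 159 (array([ 604.3, -242.1]), array([59.5, 61.7]), 77.6)
B 157 (array([ 451.9, -324.5]), array([59.3, 62.7]), 76.5)
```

View pics/s1.png

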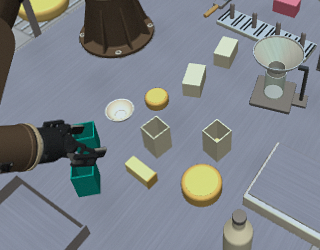

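The tool hovers behind pot B (crop (155,135)), above the turquoise pots. The two camera readings agree to within 2 mm. Next I approach and grip.

Emit:
play_rows(
  targets=[
    {"travel": [0.07, 0.37, -0.32], "rotation": [0, 0, 0], "fingers": 0},
    {"travel": [0.14, 0.74, -0.65], "rotation": [0, 0, 0], "fingers": 0},
    {"travel": [0.14, 0.74, -0.65], "rotation": [0, 0, 0], "fingers": 0},
  ],
)

```text
clock: 6.02
eef_pos: [0.4403, -0.3853, 0.1215]
orientation: [-0.269, 0.699, 0.578, 0.325]
contact_force: [1.4, -0.8, 1.6]
finger_gap: 0.0853
grasp_force: 0.0
```

Emit:
play_rows(
  targets=[
    {"travel": [0.04, 0.25, -0.22], "rotation": [0, 0, 0], "fingers": 0},
    {"travel": [0.08, 0.5, -0.43], "rotation": [0, 0, 0], "fingers": 0},
    {"travel": [0.13, 0.74, -0.65], "rotation": [0, 0, 0], "fingers": 0},
    {"travel": [0.13, 0.74, -0.65], "rotation": [0, 0, 0], "fingers": 0},
  ],
)

```text
clock: 6.52
eef_pos: [0.4534, -0.3139, 0.057]
orientation: [-0.268, 0.699, 0.578, 0.325]
contact_force: [-0.9, -1.2, 0.6]
finger_gap: 0.0853
grasp_force: 0.0
```

Emit:
play_rows(
  targets=[
    {"travel": [0, 0, 0], "rotation": [0, 0, 0], "fingers": 1},
    {"travel": [0, 0, 0], "rotation": [0, 0, 0], "fingers": 1},
    {"travel": [0, 0, 0], "rotation": [0, 0, 0], "fingers": 1},
    {"travel": [0, 0, 0], "rotation": [0, 0, 0], "fingers": 1},
    {"travel": [0, 0, 0], "rotation": [0, 0, 0], "fingers": 1},
  ],
  squeeze=40,
)

```text
clock: 7.15
eef_pos: [0.4537, -0.3169, 0.0575]
orientation: [-0.267, 0.7, 0.577, 0.325]
contact_force: [0.4, -4.0, 9.8]
finger_gap: 0.057
grasp_force: 41.3
```

```bash
python3 log.py; python3 go.py .45 -.31 .25 79 40 180;  python3 go.py .648 .0207 .281 90 40 180
```

```text
7.15 [-1.044  0.917  1.533  0.534  1.439 -1.134] [ 0.4537 -0.3169  0.0575] [-0.267  0.7    0.577  0.325] [ 0.4 -4.   9.8]
7.15 [-1.044  0.917  1.533  0.534  1.439 -1.134] [ 0.4537 -0.3169  0.0575] [-0.267  0.7    0.577  0.325] [ 0.4 -4.   9.8]
calls 2 each travel [-0.018  0.035  0.962] rot [0.001 0.    0.001] | total [-0.037  0.069  1.925] [0.002 0.    0.001]
7.15 [-1.044  0.917  1.533  0.534  1.439 -1.134] [ 0.4537 -0.3169  0.0575] [-0.267  0.7    0.577  0.325] [ 0.4 -4.   9.8]
calls 4 each travel [0.486 0.844 0.559] rot [0.001 0.    0.031] | total [1.943 3.376 2.235] [0.002 0.001 0.123]
```

Emit:
play_rows(
  targets=[
    {"travel": [0, 0, 0.3], "rotation": [0, 0, 0], "fingers": 1},
    {"travel": [0, 0, 0.7], "rotation": [0, 0, 0], "fingers": 1},
    {"travel": [0, 0, 1], "rotation": [0, 0, 0], "fingers": 1},
    {"travel": [0, 0, 1], "rotation": [0, 0, 0], "fingers": 1},
  ],
)

```text
clock: 7.65
eef_pos: [0.4538, -0.317, 0.1583]
orientation: [-0.266, 0.7, 0.577, 0.325]
contact_force: [0.3, 0.3, -1.4]
finger_gap: 0.0571
grasp_force: 43.9
```

Emit:
play_rows(
  targets=[
    {"travel": [0.1, 0.25, 0.5], "rotation": [0, 0, 0], "fingers": 1},
    {"travel": [0.2, 0.5, 1], "rotation": [0, 0, 0], "fingers": 1},
    {"travel": [0.2, 0.5, 1], "rotation": [0, 0, 0], "fingers": 1},
  ],
)

```text
clock: 8.02
eef_pos: [0.4742, -0.265, 0.2586]
orientation: [-0.267, 0.7, 0.578, 0.325]
contact_force: [-0.8, -0.6, -2.9]
finger_gap: 0.0567
grasp_force: 43.9
```

Emit:
play_rows(
  targets=[
    {"travel": [0.3, 0.5, 0.24], "rotation": [0, 0, 0], "fingers": 1},
    {"travel": [0.6, 1, 0.24], "rotation": [0, 0, 0], "fingers": 1},
    {"travel": [0.6, 1, 0.24], "rotation": [0, 0, 0], "fingers": 1},
  ],
)

```text
clock: 8.4
eef_pos: [0.5337, -0.1624, 0.2791]
orientation: [-0.27, 0.699, 0.577, 0.325]
contact_force: [-0.4, -0.6, -2.7]
finger_gap: 0.0567
grasp_force: 44.1
```

Emit:
play_rows(
  targets=[
    {"travel": [0.3, 0.5, 0], "rotation": [0, 0, 0.03], "fingers": 1},
    {"travel": [0.6, 0.94, 0], "rotation": [0, 0, 0.06], "fingers": 1},
    {"travel": [0.6, 0.94, 0], "rotation": [0, 0, 0.06], "fingers": 1},
  ],
)

```text
clock: 8.78
eef_pos: [0.594, -0.0691, 0.2785]
orientation: [-0.285, 0.671, 0.61, 0.311]
contact_force: [-1.0, -0.8, -2.1]
finger_gap: 0.0569
grasp_force: 44.2
```

Emit:
play_rows(
  targets=[
    {"travel": [0.3, 0.5, 0], "rotation": [0, 0, 0.03], "fingers": 1},
    {"travel": [0.55, 0.94, 0], "rotation": [0, 0, 0.063], "fingers": 1},
    {"travel": [0.55, 0.94, 0], "rotation": [0, 0, 0.063], "fingers": 1},
    {"travel": [0.55, 0.94, 0], "rotation": [0, 0, 0.063], "fingers": 1},
  ],
)

```text
clock: 9.28
eef_pos: [0.6477, 0.0218, 0.2787]
orientation: [-0.299, 0.642, 0.641, 0.297]
contact_force: [0.1, 0.4, -2.8]
finger_gap: 0.0568
grasp_force: 44.3
```

```bash
python3 log.py
python3 - <<'E'
from go import *; from bench import arm
s=arm.sense()
for th in (80,115,150,190): 
    o=ori(90,th,180); plan(s["eef_pos"],s["orientation"],np.array([.648,.01,.29])+.014*o.as_matrix()[:,2],o)
E
```

```text
9.28 [-0.458  0.623  1.509  0.756  1.515 -0.704] [0.6477 0.0218 0.2787] [-0.299  0.642  0.641  0.297] [ 0.1  0.4 -2.8]
calls 1 each travel [ 0.003 -0.093 -0.025] rot [-0.443 -0.002  0.001] | total [ 0.003 -0.093 -0.025] [-0.443 -0.002  0.001]
calls 2 each travel [ 0.001 -0.088 -0.007] rot [-0.416 -0.001  0.001] | total [ 0.003 -0.177 -0.014] [-0.832 -0.002  0.001]
calls 3 each travel [ 0.001 -0.08   0.014] rot [-0.407 -0.     0.001] | total [ 0.003 -0.239  0.043] [-1.221e+00 -1.000e-03  2.000e-03]
calls 3 each travel [ 0.001 -0.085  0.046] rot [-0.555 -0.     0.001] | total [ 0.003 -0.256  0.137] [-1.665e+00 -1.000e-03  2.000e-03]
```

Emit:
play_rows(
  targets=[
    {"travel": [0, -0.03, 0], "rotation": [-0.11, 0, 0], "fingers": 1},
    {"travel": [0, -0.05, 0], "rotation": [-0.22, 0, 0], "fingers": 1},
    {"travel": [0, -0.07, 0], "rotation": [-0.33, 0, 0], "fingers": 1},
    {"travel": [0, -0.09, 0], "rotation": [-0.44, 0, 0], "fingers": 1},
    {"travel": [0, -0.09, 0], "rotation": [-0.44, 0, 0], "fingers": 1},
  ],
)

```text
clock: 9.9
eef_pos: [0.648, 0.0147, 0.2812]
orientation: [-0.063, 0.704, 0.705, 0.063]
contact_force: [-0.2, 0.6, -1.6]
finger_gap: 0.0566
grasp_force: 44.2
```

Emit:
play_rows(
  targets=[
    {"travel": [0, -0.02, 0], "rotation": [-0.08, 0, 0], "fingers": 1},
    {"travel": [0, -0.04, 0], "rotation": [-0.16, 0, 0], "fingers": 1},
    {"travel": [0, -0.06, 0.01], "rotation": [-0.24, 0, 0], "fingers": 1},
    {"travel": [0, -0.08, 0.01], "rotation": [-0.32, 0, 0], "fingers": 1},
    {"travel": [0, -0.09, 0.01], "rotation": [-0.39, 0, 0], "fingers": 1},
  ],
)

```text
clock: 10.52
eef_pos: [0.6471, 0.0026, 0.2798]
orientation: [0.15, 0.692, 0.689, -0.154]
contact_force: [-0.2, -0.6, -2.4]
finger_gap: 0.0566
grasp_force: 44.3
```

Emit:
play_rows(
  targets=[
    {"travel": [0, -0.01, 0], "rotation": [-0.08, 0, 0], "fingers": 1},
    {"travel": [0, -0.02, 0], "rotation": [-0.16, 0, 0], "fingers": 1},
    {"travel": [0, -0.04, 0.02], "rotation": [-0.24, 0, 0], "fingers": 1},
    {"travel": [0, -0.05, 0.04], "rotation": [-0.32, 0, 0], "fingers": 1},
    {"travel": [0, -0.06, 0.06], "rotation": [-0.39, 0, 0], "fingers": 1},
  ],
)

```text
clock: 11.15
eef_pos: [0.6468, -0.0037, 0.2853]
orientation: [0.351, 0.613, 0.611, -0.357]
contact_force: [0.3, -0.3, -1.8]
finger_gap: 0.0567
grasp_force: 44.3
```

Emit:
play_rows(
  targets=[
    {"travel": [0, 0, 0.02], "rotation": [-0.1, 0, 0], "fingers": 1},
    {"travel": [0, -0.01, 0.04], "rotation": [-0.2, 0, 0], "fingers": 1},
    {"travel": [0, -0.02, 0.07], "rotation": [-0.32, 0, 0], "fingers": 1},
    {"travel": [0, -0.02, 0.09], "rotation": [-0.44, 0, 0], "fingers": 1},
    {"travel": [0, -0.02, 0.09], "rotation": [-0.44, 0, 0], "fingers": 1},
  ],
)

```text
clock: 11.78
eef_pos: [0.6465, -0.0066, 0.2905]
orientation: [-0.535, -0.455, -0.457, 0.545]
contact_force: [-0.1, 0.2, -1.2]
finger_gap: 0.0568
grasp_force: 44.4
```

Emit:
play_rows(
  targets=[
    {"travel": [0, 0, 0], "rotation": [0, 0, 0], "fingers": 1},
    {"travel": [0, 0, 0], "rotation": [0, 0, 0], "fingers": 1},
    {"travel": [0, 0, 0], "rotation": [0, 0, 0], "fingers": 1},
    {"travel": [0, 0, 0], "rotation": [0, 0, 0], "fingers": 1},
  ],
)

```text
clock: 12.28
eef_pos: [0.6481, -0.003, 0.2971]
orientation: [0.54, 0.458, 0.456, -0.539]
contact_force: [-0.5, 0.0, -1.3]
finger_gap: 0.0569
grasp_force: 44.4
```

```bash
python3 log.py
python3 - <<'E'
from h import *
p,d=look("scene"); cv2.imwrite("pics/s2.png",cv2.resize(p[120:280,280:440,::-1],(640,640))[:600])
E
```

```text
12.28 [ 0.505  1.06   1.447 -1.247  1.999  0.968] [ 0.6481 -0.003   0.2971] [ 0.54   0.458  0.456 -0.539] [-0.5  0.  -1.3]
```

View pics/s2.png

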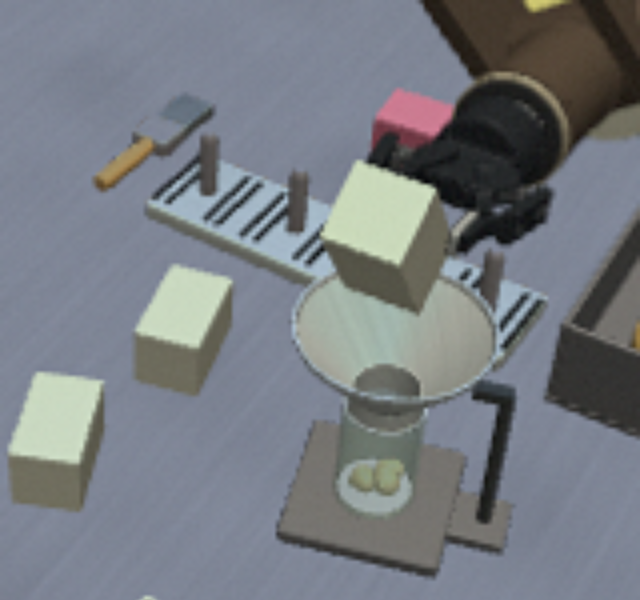

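Two or three lumps lie in the jar (crop (378,478)), none are stuck in the funnel, and pot B is held inverted. Now I lay pot B down.

Run:
```python
from kin import *; from go import ori,plan
import bench
s=bench.arm.sense(); P,_=fit()
for H in (75,85,90,100,110):
  for c in ((.44,-.285,.034),(.45,-.285,.15),(.50,-.157,.03)):
    o=ori(H,130,180); x=np.array(c)+.014*o.as_matrix()[:,2]
    q,e=ik(x,o,P,np.array([0,.7,2.1,-1.2,.7,1.2])); print(H,c,x.round(4),q.round(2),e.round(4))
o=ori(90,130,180)
plan(s["eef_pos"],s["orientation"],[.45,-.294,.24],o)
```

```text
75 (0.44, -0.285, 0.034) [ 0.4377 -0.2937  0.0233] [-0.15  0.73  2.09 -1.12  0.79  1.12] 0.0
75 (0.45, -0.285, 0.15) [ 0.4477 -0.2937  0.1393] [-0.14  0.52  2.04 -0.92  0.93  0.82] 0.0
75 (0.5, -0.157, 0.03) [ 0.4977 -0.1657  0.0193] [ 0.09  0.77  1.95 -0.86  0.92  1.06] 0.0
85 (0.44, -0.285, 0.034) [ 0.4392 -0.294   0.0233] [-0.14  0.71  2.19 -1.35  0.72  1.2 ] 0.0
85 (0.45, -0.285, 0.15) [ 0.4492 -0.294   0.1393] [-0.14  0.48  2.13 -1.06  0.83  0.81] 0.0
85 (0.5, -0.157, 0.03) [ 0.4992 -0.166   0.0193] [ 0.12  0.75  2.04 -1.02  0.83  1.09] 0.0
90 (0.44, -0.285, 0.034) [ 0.44   -0.294   0.0233] [-0.15  0.7   2.24 -1.48  0.69  1.26] 0.0
90 (0.45, -0.285, 0.15) [ 0.45   -0.294   0.1393] [-0.15  0.46  2.18 -1.15  0.77  0.82] 0.0
90 (0.5, -0.157, 0.03) [ 0.5    -0.166   0.0193] [ 0.12  0.74  2.09 -1.12  0.79  1.12] 0.0
100 (0.44, -0.285, 0.034) [ 0.4416 -0.2939  0.0233] [-0.17  0.68  2.27 -1.56  0.66  1.18] 0.0738
100 (0.45, -0.285, 0.15) [ 0.4516 -0.2939  0.1393] [-0.17  0.42  2.27 -1.35  0.67  0.85] 0.0
100 (0.5, -0.157, 0.03) [ 0.5016 -0.1659  0.0193] [ 0.13  0.72  2.19 -1.34  0.72  1.21] 0.0
110 (0.44, -0.285, 0.034) [ 0.4431 -0.2935  0.0233] [-0.2   0.64  2.27 -1.56  0.6   0.99] 0.1688
110 (0.45, -0.285, 0.15) [ 0.4531 -0.2935  0.1393] [-0.22  0.38  2.34 -1.56  0.57  0.87] 0.0158
110 (0.5, -0.157, 0.03) [ 0.5031 -0.1655  0.0193] [ 0.12  0.7   2.27 -1.56  0.68  1.27] 0.0228
calls 3 each travel [-0.66 -0.97 -0.19] rot [0.22 0.   0.  ] | total [-1.981 -2.91  -0.569] [0.66  0.001 0.001]
```

Emit:
play_rows(
  targets=[
    {"travel": [0, 0, 0], "rotation": [0.11, 0, 0], "fingers": 1},
    {"travel": [-0.1, -0.1, 0], "rotation": [0.22, 0, 0], "fingers": 1},
    {"travel": [-0.2, -0.2, 0], "rotation": [0.33, 0, 0], "fingers": 1},
    {"travel": [-0.3, -0.3, 0], "rotation": [0.44, 0, 0], "fingers": 1},
    {"travel": [-0.3, -0.3, 0], "rotation": [0.44, 0, 0], "fingers": 1},
  ],
)

```text
clock: 12.95
eef_pos: [0.6182, -0.0341, 0.2999]
orientation: [0.353, 0.616, 0.611, -0.35]
contact_force: [-0.1, -0.4, -1.1]
finger_gap: 0.0568
grasp_force: 44.4
```

Emit:
play_rows(
  targets=[
    {"travel": [-0.4, -0.45, 0], "rotation": [0.11, 0, 0], "fingers": 1},
    {"travel": [-0.8, -0.9, 0], "rotation": [0.22, 0, 0], "fingers": 1},
    {"travel": [-0.8, -0.9, 0], "rotation": [0.22, 0, 0], "fingers": 1},
  ],
)

```text
clock: 13.32
eef_pos: [0.5351, -0.1274, 0.298]
orientation: [0.242, 0.667, 0.662, -0.243]
contact_force: [1.1, -0.4, -1.5]
finger_gap: 0.0564
grasp_force: 44.6
```

Emit:
play_rows(
  targets=[
    {"travel": [-0.4, -0.45, 0], "rotation": [0, 0, -0.08], "fingers": 1},
    {"travel": [-0.8, -0.9, -0.2], "rotation": [0, 0, -0.16], "fingers": 1},
    {"travel": [-0.8, -0.9, -0.2], "rotation": [0, 0, -0.16], "fingers": 1},
  ],
)

```text
clock: 13.7
eef_pos: [0.4554, -0.2149, 0.2742]
orientation: [0.208, 0.743, 0.574, -0.275]
contact_force: [0.6, 0.6, -1.5]
finger_gap: 0.0568
grasp_force: 44.6
```

Emit:
play_rows(
  targets=[
    {"travel": [-0.1, -0.4, -0.2], "rotation": [0, 0, 0], "fingers": 1},
    {"travel": [-0.18, -0.8, -0.4], "rotation": [0, 0, 0], "fingers": 1},
    {"travel": [-0.18, -0.8, -0.4], "rotation": [0, 0, 0], "fingers": 1},
    {"travel": [-0.18, -0.8, -0.4], "rotation": [0, 0, 0], "fingers": 1},
  ],
)

```text
clock: 14.2
eef_pos: [0.4408, -0.2924, 0.2356]
orientation: [0.21, 0.742, 0.576, -0.272]
contact_force: [0.9, 0.3, -1.1]
finger_gap: 0.0567
grasp_force: 44.7
```

```bash
python3 go.py .4377 -.2937 .05 75 130 180
```

```text
14.2 [-0.142  0.36   1.982 -0.819  1.069  0.619] [ 0.4408 -0.2924  0.2356] [ 0.21   0.742  0.576 -0.272] [ 0.9  0.3 -1.1]
calls 2 each travel [-0.016 -0.006 -0.928] rot [ 0.001 -0.001 -0.003] | total [-0.031 -0.013 -1.856] [ 0.001 -0.002 -0.006]
```

Lower to z of about 0.03, then in small steps to contact.

Emit:
play_rows(
  targets=[
    {"travel": [0, 0, -0.5], "rotation": [0, 0, 0], "fingers": 1},
    {"travel": [0, 0, -1], "rotation": [0, 0, 0], "fingers": 1},
    {"travel": [0, 0, -1], "rotation": [0, 0, 0], "fingers": 1},
  ],
)

```text
clock: 14.58
eef_pos: [0.4394, -0.2919, 0.134]
orientation: [0.208, 0.741, 0.577, -0.273]
contact_force: [0.1, -0.2, -0.6]
finger_gap: 0.0567
grasp_force: 44.7
```

Emit:
play_rows(
  targets=[
    {"travel": [0, 0, -0.4], "rotation": [0, 0, 0], "fingers": 1},
    {"travel": [0, 0, -0.8], "rotation": [0, 0, 0], "fingers": 1},
    {"travel": [0, 0, -1], "rotation": [0, 0, 0], "fingers": 1},
    {"travel": [0, 0, -1], "rotation": [0, 0, 0], "fingers": 1},
  ],
)

```text
clock: 15.08
eef_pos: [0.4413, -0.293, 0.037]
orientation: [0.21, 0.742, 0.576, -0.271]
contact_force: [-0.0, 0.3, -1.1]
finger_gap: 0.057
grasp_force: 44.7
```

Emit:
play_rows(
  targets=[
    {"travel": [0, 0, -0.03], "rotation": [0, 0, 0], "fingers": 1},
    {"travel": [0, 0, -0.06], "rotation": [0, 0, 0], "fingers": 1},
    {"travel": [0, 0, -0.08], "rotation": [0, 0, 0], "fingers": 1},
    {"travel": [0, 0, -0.08], "rotation": [0, 0, 0], "fingers": 1},
  ],
)

```text
clock: 15.58
eef_pos: [0.4402, -0.2932, 0.0283]
orientation: [0.21, 0.743, 0.575, -0.271]
contact_force: [-0.0, -0.2, -1.8]
finger_gap: 0.0566
grasp_force: 44.7
```

Emit:
play_rows(
  targets=[
    {"travel": [0, 0, -0.03], "rotation": [0, 0, 0], "fingers": 1},
    {"travel": [0, 0, -0.05], "rotation": [0, 0, 0], "fingers": 1},
    {"travel": [0, 0, -0.05], "rotation": [0, 0, 0], "fingers": 1},
  ],
)

```text
clock: 15.95
eef_pos: [0.4405, -0.2934, 0.0236]
orientation: [0.21, 0.742, 0.575, -0.271]
contact_force: [0.9, 3.4, 8.6]
finger_gap: 0.0568
grasp_force: 46.4
```

Emit:
play_rows(
  targets=[
    {"travel": [0, 0, -0.02], "rotation": [0, 0, 0], "fingers": 1},
    {"travel": [0, 0, -0.03], "rotation": [0, 0, 0], "fingers": 1},
    {"travel": [0, 0, -0.03], "rotation": [0, 0, 0], "fingers": 1},
  ],
)

```text
clock: 16.32
eef_pos: [0.4409, -0.2937, 0.0232]
orientation: [0.212, 0.742, 0.575, -0.272]
contact_force: [-0.4, 26.5, 58.4]
finger_gap: 0.0567
grasp_force: 52.3
```

Emit:
play_rows(
  targets=[
    {"travel": [0, 0, 0.03], "rotation": [0, 0, 0], "fingers": 1},
    {"travel": [0, 0, 0.03], "rotation": [0, 0, 0], "fingers": 0},
    {"travel": [0, 0, 0.03], "rotation": [0, 0, 0], "fingers": 0},
    {"travel": [0, 0, 0.03], "rotation": [0, 0, 0], "fingers": 0},
    {"travel": [0, 0, 0.03], "rotation": [0, 0, 0], "fingers": 0},
  ],
)

```text
clock: 16.95
eef_pos: [0.44, -0.2932, 0.0229]
orientation: [0.21, 0.743, 0.575, -0.271]
contact_force: [0.3, 0.4, 1.1]
finger_gap: 0.0857
grasp_force: 0.0
```

Emit:
play_rows(
  targets=[
    {"travel": [0.06, 0.21, 0.26], "rotation": [0, 0, 0], "fingers": 0},
    {"travel": [0.11, 0.41, 0.51], "rotation": [0, 0, 0], "fingers": 0},
    {"travel": [0.17, 0.62, 0.77], "rotation": [0, 0, 0], "fingers": 0},
    {"travel": [0.17, 0.62, 0.77], "rotation": [0, 0, 0], "fingers": 0},
  ],
)

```text
clock: 17.45
eef_pos: [0.4588, -0.2302, 0.1014]
orientation: [0.211, 0.743, 0.575, -0.27]
contact_force: [-0.3, 0.3, -0.9]
finger_gap: 0.0855
grasp_force: 0.0
```

Emit:
play_rows(
  targets=[
    {"travel": [0.1, 0.3, 0.5], "rotation": [0, 0, 0], "fingers": 0},
    {"travel": [0.2, 0.6, 1], "rotation": [0, 0, 0], "fingers": 0},
    {"travel": [0.2, 0.6, 1], "rotation": [0, 0, 0], "fingers": 0},
  ],
)

```text
clock: 17.82
eef_pos: [0.4795, -0.1701, 0.2023]
orientation: [0.212, 0.743, 0.575, -0.269]
contact_force: [-0.2, -0.1, -1.1]
finger_gap: 0.0853
grasp_force: 0.0
```

```bash
python3 go.py .5788 -.3534 .1616 77 40 180
python3 - <<'E'
from kin import *; from go import ori
import bench
P,_=fit(); s=bench.arm.sense()
# pot A: grasp centre, pre (back .16)
o=ori(77,40,180); d=o.as_matrix()[:,2]
for b in (0,.16): print((np.array([.6045,-.241,.065])+(.014-b)*d).round(4))
from h import *
p,dd=look("scene"); X=xyz("scene",dd); cv2.imwrite("pics/s3.png",p[150:400,140:460,::-1])
E
```

```text
17.82 [ 0.092  0.456  1.92  -0.725  1.154  0.782] [ 0.4795 -0.1701  0.2023] [ 0.212  0.743  0.575 -0.269] [-0.2 -0.1 -1.1]
calls 2 each travel [ 0.497 -0.916 -0.204] rot [ 0.486 -0.117  0.007] | total [ 0.993 -1.833 -0.407] [ 0.972 -0.235  0.015]
[ 0.6069 -0.2306  0.056 ]
[ 0.5793 -0.35    0.1588]
```

View pics/s3.png

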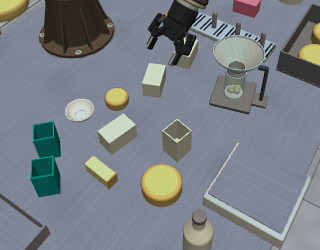

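Pot B lies flat at crop (118,132), with pot A still standing at (177,138). Next is pot A.

Emit:
play_rows(
  targets=[
    {"travel": [0.1, -0.3, 0.4], "rotation": [0.11, -0.03, 0], "fingers": 0},
    {"travel": [0.2, -0.6, 0.8], "rotation": [0.22, -0.05, 0], "fingers": 0},
    {"travel": [0.2, -0.9, 0.8], "rotation": [0.33, -0.08, 0], "fingers": 0},
    {"travel": [0.2, -0.9, 0.8], "rotation": [0.44, -0.1, 0], "fingers": 0},
    {"travel": [0.2, -0.9, 0.8], "rotation": [0.48, -0.117, 0.01], "fingers": 0},
  ],
)

```text
clock: 18.5
eef_pos: [0.4961, -0.2639, 0.2791]
orientation: [-0.026, 0.786, 0.617, 0.03]
contact_force: [0.0, 0.2, -0.3]
finger_gap: 0.0856
grasp_force: 0.0
```

Emit:
play_rows(
  targets=[
    {"travel": [0.3, -0.4, 0], "rotation": [0.11, -0.03, 0], "fingers": 0},
    {"travel": [0.6, -0.8, 0], "rotation": [0.22, -0.05, 0], "fingers": 0},
    {"travel": [0.8, -0.9, 0], "rotation": [0.33, -0.08, 0], "fingers": 0},
    {"travel": [0.8, -0.9, 0], "rotation": [0.44, -0.1, 0], "fingers": 0},
    {"travel": [0.8, -0.9, 0], "rotation": [0.48, -0.117, 0.01], "fingers": 0},
  ],
)

```text
clock: 19.12
eef_pos: [0.5748, -0.3532, 0.2749]
orientation: [-0.26, 0.711, 0.567, 0.325]
contact_force: [-0.1, 1.1, -0.4]
finger_gap: 0.0855
grasp_force: 0.0
```

Emit:
play_rows(
  targets=[
    {"travel": [0, 0, -0.5], "rotation": [0, 0, 0], "fingers": 0},
    {"travel": [0, 0, -1], "rotation": [0, 0, 0], "fingers": 0},
    {"travel": [0, 0, -1], "rotation": [0, 0, 0], "fingers": 0},
    {"travel": [0, 0, -1], "rotation": [0, 0, 0], "fingers": 0},
  ],
)

```text
clock: 19.62
eef_pos: [0.5769, -0.3516, 0.1807]
orientation: [-0.257, 0.71, 0.57, 0.324]
contact_force: [-0.0, -0.8, 0.1]
finger_gap: 0.0851
grasp_force: 0.0
```

```bash
python3 go.py .6065 -.2325 .056 77 40 180
```

```text
19.62 [-0.94   0.873  1.236  0.607  1.658 -0.87 ] [ 0.5769 -0.3516  0.1807] [-0.257  0.71   0.57   0.324] [-0.  -0.8  0.1]
calls 2 each travel [ 0.148  0.596 -0.624] rot [ 0.007  0.    -0.002] | total [ 0.296  1.191 -1.247] [ 0.013  0.    -0.004]
```

Emit:
play_rows(
  targets=[
    {"travel": [0, 0, -0.2], "rotation": [0.013, 0, -0.004], "fingers": 0},
    {"travel": [0.1, 0.4, -0.54], "rotation": [0.013, 0, -0.004], "fingers": 0},
    {"travel": [0.15, 0.6, -0.72], "rotation": [0.013, 0, -0.004], "fingers": 0},
    {"travel": [0.15, 0.6, -0.72], "rotation": [0.013, 0, -0.004], "fingers": 0},
  ],
)

```text
clock: 20.12
eef_pos: [0.592, -0.2895, 0.1078]
orientation: [-0.264, 0.708, 0.565, 0.331]
contact_force: [0.0, 0.5, -0.6]
finger_gap: 0.0854
grasp_force: 0.0
```

Emit:
play_rows(
  targets=[
    {"travel": [0.05, 0.2, -0.18], "rotation": [0, 0, 0], "fingers": 0},
    {"travel": [0.1, 0.4, -0.35], "rotation": [0, 0, 0], "fingers": 0},
    {"travel": [0.15, 0.59, -0.53], "rotation": [0, 0, 0], "fingers": 0},
    {"travel": [0.15, 0.59, -0.53], "rotation": [0, 0, 0], "fingers": 0},
  ],
)

```text
clock: 20.62
eef_pos: [0.6072, -0.2319, 0.0553]
orientation: [-0.263, 0.708, 0.565, 0.331]
contact_force: [0.6, -0.5, -0.3]
finger_gap: 0.0854
grasp_force: 0.0
```

Emit:
play_rows(
  targets=[
    {"travel": [0, 0, 0], "rotation": [0, 0, 0], "fingers": 1},
    {"travel": [0, 0, 0], "rotation": [0, 0, 0], "fingers": 1},
    {"travel": [0, 0, 0], "rotation": [0, 0, 0], "fingers": 1},
    {"travel": [0, 0, 0], "rotation": [0, 0, 0], "fingers": 1},
    {"travel": [0, 0, 0], "rotation": [0, 0, 0], "fingers": 1},
  ],
)

```text
clock: 21.25
eef_pos: [0.6075, -0.2338, 0.0564]
orientation: [-0.261, 0.709, 0.565, 0.331]
contact_force: [-2.6, -3.6, 5.6]
finger_gap: 0.0569
grasp_force: 41.7
```

```bash
python3 go.py .648 .0207 .281 90 40 180
```

```text
21.25 [-0.821  0.944  1.466  0.704  1.376 -0.975] [ 0.6075 -0.2338  0.0564] [-0.261  0.709  0.565  0.331] [-2.6 -3.6  5.6]
calls 3 each travel [0.135 0.848 0.749] rot [0.    0.001 0.048] | total [0.405 2.545 2.246] [0.001 0.002 0.144]
```

Emit:
play_rows(
  targets=[
    {"travel": [0, 0, 0.3], "rotation": [0, 0, 0], "fingers": 1},
    {"travel": [0, 0, 0.7], "rotation": [0, 0, 0], "fingers": 1},
    {"travel": [0, 0, 1], "rotation": [0, 0, 0], "fingers": 1},
    {"travel": [0, 0, 1], "rotation": [0, 0, 0], "fingers": 1},
  ],
)

```text
clock: 21.75
eef_pos: [0.608, -0.2335, 0.1577]
orientation: [-0.26, 0.709, 0.566, 0.331]
contact_force: [-0.3, 0.5, -1.5]
finger_gap: 0.0568
grasp_force: 43.5
```

Emit:
play_rows(
  targets=[
    {"travel": [0, 0, 0.5], "rotation": [0, 0, 0], "fingers": 1},
    {"travel": [0, 0.1, 1], "rotation": [0, 0, 0], "fingers": 1},
    {"travel": [0, 0.3, 1], "rotation": [0, 0, 0], "fingers": 1},
  ],
)

```text
clock: 22.12
eef_pos: [0.6081, -0.2035, 0.2578]
orientation: [-0.26, 0.709, 0.566, 0.331]
contact_force: [0.3, -0.6, -1.7]
finger_gap: 0.057
grasp_force: 43.6
```

Emit:
play_rows(
  targets=[
    {"travel": [0.1, 0.4, 0.25], "rotation": [0, 0, 0.02], "fingers": 1},
    {"travel": [0.2, 0.8, 0.25], "rotation": [0, 0, 0.05], "fingers": 1},
    {"travel": [0.2, 1, 0.25], "rotation": [0, 0, 0.07], "fingers": 1},
  ],
)

```text
clock: 22.5
eef_pos: [0.6271, -0.1003, 0.2795]
orientation: [-0.281, 0.676, 0.604, 0.315]
contact_force: [0.2, -0.6, -1.5]
finger_gap: 0.0569
grasp_force: 43.6
```

Emit:
play_rows(
  targets=[
    {"travel": [0.1, 0.5, 0], "rotation": [0, 0, 0.03], "fingers": 1},
    {"travel": [0.2, 0.9, 0], "rotation": [0, 0, 0.07], "fingers": 1},
    {"travel": [0.2, 1, 0], "rotation": [0, 0, 0.07], "fingers": 1},
    {"travel": [0.2, 1, 0], "rotation": [0, 0, 0.07], "fingers": 1},
  ],
)

```text
clock: 23.0
eef_pos: [0.6466, -0.002, 0.2794]
orientation: [-0.298, 0.642, 0.639, 0.3]
contact_force: [-0.1, 0.8, -1.5]
finger_gap: 0.057
grasp_force: 43.6
```

```bash
python3 go.py .648 .0207 .281 90 40 180
```

```text
23.0 [-0.49   0.633  1.49   0.745  1.538 -0.718] [ 0.6466 -0.002   0.2794] [-0.298  0.642  0.639  0.3  ] [-0.1  0.8 -1.5]
calls 1 each travel [0.014 0.227 0.016] rot [0.    0.    0.003] | total [0.014 0.227 0.016] [0.    0.    0.003]
```

Force is smaller, so there is probably one lump. Same pour.

Emit:
play_rows(
  targets=[
    {"travel": [0, 0.23, 0], "rotation": [-0.11, 0, 0], "fingers": 1},
    {"travel": [0, 0.18, 0], "rotation": [-0.22, 0, 0], "fingers": 1},
    {"travel": [0, 0.16, 0], "rotation": [-0.33, 0, 0], "fingers": 1},
    {"travel": [0, 0.14, 0], "rotation": [-0.44, 0, 0], "fingers": 1},
    {"travel": [0, 0.14, 0], "rotation": [-0.44, 0, 0], "fingers": 1},
  ],
)

```text
clock: 23.62
eef_pos: [0.6473, 0.013, 0.2814]
orientation: [-0.061, 0.704, 0.704, 0.066]
contact_force: [0.5, 0.7, -1.7]
finger_gap: 0.0569
grasp_force: 43.6
```

Emit:
play_rows(
  targets=[
    {"travel": [0, -0.02, 0], "rotation": [-0.08, 0, 0], "fingers": 1},
    {"travel": [0, -0.04, 0], "rotation": [-0.16, 0, 0], "fingers": 1},
    {"travel": [0, -0.06, 0.01], "rotation": [-0.24, 0, 0], "fingers": 1},
    {"travel": [0, -0.08, 0.01], "rotation": [-0.32, 0, 0], "fingers": 1},
    {"travel": [0, -0.09, 0.01], "rotation": [-0.39, 0, 0], "fingers": 1},
  ],
)

```text
clock: 24.25
eef_pos: [0.6462, 0.0008, 0.2799]
orientation: [0.152, 0.692, 0.689, -0.152]
contact_force: [0.1, -0.8, -3.0]
finger_gap: 0.057
grasp_force: 43.6
```

Emit:
play_rows(
  targets=[
    {"travel": [0, -0.01, 0], "rotation": [-0.08, 0, 0], "fingers": 1},
    {"travel": [0, -0.02, 0], "rotation": [-0.16, 0, 0], "fingers": 1},
    {"travel": [0, -0.04, 0.02], "rotation": [-0.24, 0, 0], "fingers": 1},
    {"travel": [0, -0.05, 0.04], "rotation": [-0.32, 0, 0], "fingers": 1},
    {"travel": [0, -0.06, 0.06], "rotation": [-0.39, 0, 0], "fingers": 1},
  ],
)

```text
clock: 24.88
eef_pos: [0.6458, -0.0055, 0.2854]
orientation: [0.353, 0.613, 0.612, -0.354]
contact_force: [0.1, -0.5, -3.0]
finger_gap: 0.0569
grasp_force: 43.7
```

Emit:
play_rows(
  targets=[
    {"travel": [0, 0, 0.02], "rotation": [-0.1, 0, 0], "fingers": 1},
    {"travel": [0, -0.01, 0.04], "rotation": [-0.2, 0, 0], "fingers": 1},
    {"travel": [0, -0.02, 0.07], "rotation": [-0.32, 0, 0], "fingers": 1},
    {"travel": [0, -0.02, 0.09], "rotation": [-0.44, 0, 0], "fingers": 1},
    {"travel": [0, -0.02, 0.09], "rotation": [-0.44, 0, 0], "fingers": 1},
  ],
)

```text
clock: 25.5
eef_pos: [0.6455, -0.0084, 0.2905]
orientation: [-0.537, -0.454, -0.459, 0.543]
contact_force: [0.2, -0.7, -1.4]
finger_gap: 0.0568
grasp_force: 43.9
```

Emit:
play_rows(
  targets=[
    {"travel": [0, 0, 0], "rotation": [0, 0, 0], "fingers": 1},
    {"travel": [0, 0, 0], "rotation": [0, 0, 0], "fingers": 1},
    {"travel": [0, 0, 0], "rotation": [0, 0, 0], "fingers": 1},
    {"travel": [0, 0, 0], "rotation": [0, 0, 0], "fingers": 1},
  ],
)

```text
clock: 26.0
eef_pos: [0.6472, -0.005, 0.2972]
orientation: [0.541, 0.457, 0.458, -0.537]
contact_force: [0.1, 0.6, -2.2]
finger_gap: 0.0567
grasp_force: 43.9
```

```bash
python3 log.py
python3 - <<'E'
from h import *
p,d=look("scene"); cv2.imwrite("pics/s4.png",cv2.resize(p[160:310,300:460,::-1],(640,600)))
E
```

```text
26.0 [ 0.505  1.056  1.459 -1.249  1.992  0.975] [ 0.6472 -0.005   0.2972] [ 0.541  0.457  0.458 -0.537] [ 0.1  0.6 -2.2]
```

View pics/s4.png

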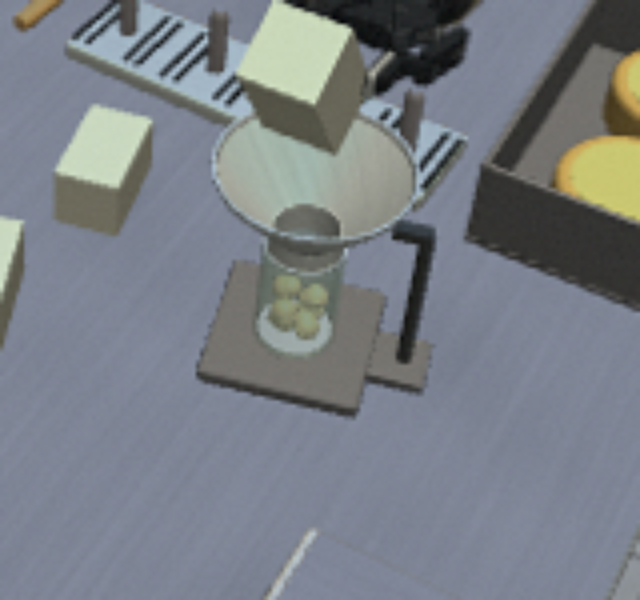

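At least four lumps are visible in the jar (crop (300,305)), and the funnel is clear. Lay pot A at about (0.50,-0.16).

Emit:
play_rows(
  targets=[
    {"travel": [0, 0, 0], "rotation": [0.11, 0, 0], "fingers": 1},
    {"travel": [-0.1, -0.1, 0], "rotation": [0.22, 0, 0], "fingers": 1},
    {"travel": [-0.2, -0.2, 0], "rotation": [0.33, 0, 0], "fingers": 1},
    {"travel": [-0.3, -0.3, 0], "rotation": [0.44, 0, 0], "fingers": 1},
    {"travel": [-0.3, -0.3, 0], "rotation": [0.44, 0, 0], "fingers": 1},
  ],
)

```text
clock: 26.68
eef_pos: [0.6172, -0.0361, 0.2999]
orientation: [0.355, 0.615, 0.612, -0.348]
contact_force: [-0.6, -0.6, -1.0]
finger_gap: 0.057
grasp_force: 43.8
```

Emit:
play_rows(
  targets=[
    {"travel": [-0.3, -0.4, 0], "rotation": [0.11, 0, 0], "fingers": 1},
    {"travel": [-0.6, -0.7, 0], "rotation": [0.22, 0, 0], "fingers": 1},
    {"travel": [-0.6, -0.7, 0], "rotation": [0.22, 0, 0], "fingers": 1},
  ],
)

```text
clock: 27.05
eef_pos: [0.5553, -0.1082, 0.2978]
orientation: [0.244, 0.666, 0.663, -0.24]
contact_force: [-0.0, 0.2, -0.8]
finger_gap: 0.057
grasp_force: 43.9
```

Emit:
play_rows(
  targets=[
    {"travel": [-0.3, -0.3, 0], "rotation": [0, 0, 0], "fingers": 1},
    {"travel": [-0.57, -0.6, -0.4], "rotation": [0, 0, 0], "fingers": 1},
    {"travel": [-0.57, -0.6, -0.6], "rotation": [0, 0, 0], "fingers": 1},
    {"travel": [-0.57, -0.6, -0.6], "rotation": [0, 0, 0], "fingers": 1},
  ],
)

```text
clock: 27.55
eef_pos: [0.4994, -0.1649, 0.2341]
orientation: [0.243, 0.663, 0.665, -0.243]
contact_force: [0.2, 0.3, -0.4]
finger_gap: 0.057
grasp_force: 44.1
```

```bash
python3 go.py .50 -.166 .036 90 130 180
```

```text
27.55 [ 0.127  0.362  1.983 -0.815  1.074  0.632] [ 0.4994 -0.1649  0.2341] [ 0.243  0.663  0.665 -0.243] [ 0.2  0.3 -0.4]
calls 2 each travel [ 0.003 -0.006 -0.991] rot [ 0.001 -0.    -0.001] | total [ 0.006 -0.011 -1.981] [ 0.002 -0.    -0.001]
```

Emit:
play_rows(
  targets=[
    {"travel": [0, 0, -0.5], "rotation": [0, 0, 0], "fingers": 1},
    {"travel": [0, 0, -1], "rotation": [0, 0, 0], "fingers": 1},
    {"travel": [0, 0, -1], "rotation": [0, 0, 0], "fingers": 1},
  ],
)

```text
clock: 27.92
eef_pos: [0.4993, -0.1647, 0.134]
orientation: [0.243, 0.663, 0.665, -0.243]
contact_force: [0.1, -0.6, 0.1]
finger_gap: 0.057
grasp_force: 44.1
```

Emit:
play_rows(
  targets=[
    {"travel": [0, 0, -0.4], "rotation": [0, 0, 0], "fingers": 1},
    {"travel": [0, 0, -0.8], "rotation": [0, 0, 0], "fingers": 1},
    {"travel": [0, 0, -1], "rotation": [0, 0, 0], "fingers": 1},
    {"travel": [0, 0, -1], "rotation": [0, 0, 0], "fingers": 1},
  ],
)

```text
clock: 28.42
eef_pos: [0.5014, -0.1651, 0.037]
orientation: [0.245, 0.664, 0.664, -0.241]
contact_force: [-0.0, 0.4, -0.4]
finger_gap: 0.0569
grasp_force: 44.1
```

Emit:
play_rows(
  targets=[
    {"travel": [0, 0, -0.03], "rotation": [0, 0, 0], "fingers": 1},
    {"travel": [0, 0, -0.06], "rotation": [0, 0, 0], "fingers": 1},
    {"travel": [0, 0, -0.08], "rotation": [0, 0, 0], "fingers": 1},
    {"travel": [0, 0, -0.08], "rotation": [0, 0, 0], "fingers": 1},
  ],
)

```text
clock: 28.92
eef_pos: [0.5002, -0.1652, 0.0283]
orientation: [0.244, 0.665, 0.664, -0.24]
contact_force: [-0.6, 0.1, -1.3]
finger_gap: 0.0566
grasp_force: 44.1
```

Emit:
play_rows(
  targets=[
    {"travel": [0, 0, -0.01], "rotation": [0, 0, 0], "fingers": 1},
    {"travel": [0, 0, -0.02], "rotation": [0, 0, 0], "fingers": 1},
    {"travel": [0, 0, -0.02], "rotation": [0, 0, 0], "fingers": 1},
  ],
)

```text
clock: 29.3
eef_pos: [0.5, -0.1651, 0.026]
orientation: [0.244, 0.664, 0.664, -0.24]
contact_force: [0.5, 0.7, -1.0]
finger_gap: 0.057
grasp_force: 44.1
```

Emit:
play_rows(
  targets=[
    {"travel": [0, 0, -0.02], "rotation": [0, 0, 0], "fingers": 1},
    {"travel": [0, 0, -0.02], "rotation": [0, 0, 0], "fingers": 0},
    {"travel": [0, 0, -0.02], "rotation": [0, 0, 0], "fingers": 0},
    {"travel": [0, 0, -0.02], "rotation": [0, 0, 0], "fingers": 0},
    {"travel": [0, 0, -0.02], "rotation": [0, 0, 0], "fingers": 0},
  ],
)

```text
clock: 29.92
eef_pos: [0.5002, -0.1651, 0.0241]
orientation: [0.244, 0.664, 0.664, -0.24]
contact_force: [0.4, 0.2, -0.6]
finger_gap: 0.0855
grasp_force: 0.0
```

Emit:
play_rows(
  targets=[
    {"travel": [0, 0.21, 0.26], "rotation": [0, 0, 0], "fingers": 0},
    {"travel": [0, 0.43, 0.51], "rotation": [0, 0, 0], "fingers": 0},
    {"travel": [0, 0.64, 0.77], "rotation": [0, 0, 0], "fingers": 0},
    {"travel": [0, 0.64, 0.77], "rotation": [0, 0, 0], "fingers": 0},
  ],
)

```text
clock: 30.42
eef_pos: [0.5015, -0.0998, 0.1025]
orientation: [0.245, 0.664, 0.664, -0.239]
contact_force: [0.7, -0.1, 0.2]
finger_gap: 0.0852
grasp_force: 0.0
```

Emit:
play_rows(
  targets=[
    {"travel": [0, 0.1, 0.5], "rotation": [0, 0, 0], "fingers": 0},
    {"travel": [0, 0.3, 1], "rotation": [0, 0, 0], "fingers": 0},
    {"travel": [0, 0.3, 1], "rotation": [0, 0, 0], "fingers": 0},
    {"travel": [0, 0.3, 1], "rotation": [0, 0, 0], "fingers": 0},
  ],
)

```text
clock: 30.92
eef_pos: [0.4998, -0.0716, 0.2004]
orientation: [0.244, 0.664, 0.664, -0.24]
contact_force: [0.5, -0.4, 0.4]
finger_gap: 0.0852
grasp_force: 0.0
```

```bash
cat > find.py <<'E'
# white lying pots seen by either camera: top face points at z .05-.066
from h import *
def find(n):
    p,d=look(n); X=xyz(n,d); hsv=cv2.cvtColor(p,cv2.COLOR_RGB2HSV)
    m=((hsv[...,1]<70)&(hsv[...,2]>140)&(X[...,2]>.05)&(X[...,2]<.066)&(X[...,0]>.25)&(X[...,0]<.7)&(X[...,1]>-.45)&(X[...,1]<.24)).astype(np.uint8)
    k,l,s,c=cv2.connectedComponentsWithStats(m)
    for i in range(1,k):
        if s[i,4]>60: print(n,s[i],rect(X[l==i]),X[l==i][:,2].mean().round(4))
    return p
if __name__=="__main__":
    for n in("scene","top"): find(n)
E
python3 find.py; python3 log.py
```

```text
scene [314 186  21  21 299] (array([425.5, 100.5]), array([ 60.2, 100. ]), 13.4) 0.0585
scene [282 213  24  23 383] (array([407.3, -68.9]), array([58.6, 98.2]), 21.3) 0.059
scene [282 243  34  29 485] (array([ 499.2, -171.6]), array([ 61.6, 101.1]), 0.9) 0.0585
scene [237 263  38  30 549] (array([ 438. , -303.7]), array([96.3, 61. ]), 74.8) 0.0584
top [337 185  25  16 375] (array([ 501.1, -173.5]), array([90.9, 57.8]), 89.0) 0.058
top [370 199  29  20 393] (array([ 439.1, -303. ]), array([96.8, 58.1]), 75.4) 0.0585
top [266 204  24  20 310] (array([427.1,  97.9]), array([57.7, 84.8]), 12.0) 0.0585
top [307 206  29  24 385] (array([408.6, -68. ]), array([57.8, 95.3]), 21.6) 0.0582
31.02 [ 0.302  0.441  1.959 -0.754  1.119  0.775] [ 0.4993 -0.0718  0.1999] [ 0.243  0.664  0.664 -0.241] [ 0.5 -0.2 -0.3]
```

```bash
cat > cup.py <<'E'
# cup.py cx cy H px py : grasp / pre / peg TCP targets
import sys; from kin import *; from go import ori,plan
import bench
cx,cy,H,px,py=map(float,sys.argv[1:6]); P,_=fit(); s=bench.arm.sense()
print(s["eef_pos"].round(4))
h=np.radians(H); c=np.array([cx+.0025*np.cos(h),cy+.0025*np.sin(h),.029])
def show(n,c,H,p,back,q0):
    o=ori(H,p,180); x=np.array(c)+(.014-back)*o.as_matrix()[:,2]; q,e=ik(x,o,P,np.array(q0)); print(n,x.round(4),q.round(2),e.round(4)); return x,o
a,b=[-.6,.8,1.8,.5,1.2,-1.3],[.8,.9,1.4,-.5,1.4,1.1]
g=show("grasp",c,H,45,0,a); p=show("pre",c,H,45,.15,a)
plan(s["eef_pos"],s["orientation"],*p)
print("to grasp"); plan(p[0],p[1].as_quat(scalar_first=True),*g)
t=show("over",(px,py,.17),87,135,0,b); f=show("hung",(px,py,.065),87,135,0,b)
print("grasp->over"); plan(g[0],g[1].as_quat(scalar_first=True),*t)
E
python3 cup.py .4385 -.3033 75 .636 .278
```

```text
[ 0.4993 -0.0718  0.1999]
grasp [ 0.4417 -0.2913  0.0191] [-1.04  0.88  1.69  0.56  1.24 -1.15] 0.0
pre [ 0.4143 -0.3938  0.1252] [-1.14  0.82  1.47  0.47  1.52 -1.07] 0.0
calls 4 each travel [-0.213 -0.805 -0.187] rot [ 0.235 -0.03  -0.033] | total [-0.85  -3.219 -0.747] [ 0.94  -0.122 -0.134]
to grasp
calls 2 each travel [ 0.137  0.512 -0.53 ] rot [0. 0. 0.] | total [ 0.275  1.025 -1.061] [0. 0. 0.]
over [0.6355 0.2681 0.1601] [ 0.67  0.92  1.14 -0.56  1.65  0.84] 0.0
hung [0.6355 0.2681 0.0551] [ 0.67  1.03  1.17 -0.56  1.53  0.92] 0.0
grasp->over
calls 6 each travel [0.323 0.932 0.235] rot [-0.165  0.026  0.017] | total [1.938 5.594 1.41 ] [-0.989  0.157  0.105]
```

Emit:
play_rows(
  targets=[
    {"travel": [-0.1, -0.4, 0.15], "rotation": [0.11, -0.01, -0.01], "fingers": 0},
    {"travel": [-0.2, -0.8, 0.3], "rotation": [0.22, -0.03, -0.03], "fingers": 0},
    {"travel": [-0.2, -0.8, 0.3], "rotation": [0.235, -0.03, -0.033], "fingers": 0},
  ],
)

```text
clock: 31.4
eef_pos: [0.4794, -0.1534, 0.2312]
orientation: [0.126, 0.722, 0.673, -0.104]
contact_force: [0.0, 0.6, -0.6]
finger_gap: 0.0852
grasp_force: 0.0
```

Emit:
play_rows(
  targets=[
    {"travel": [-0.1, -0.4, 0.1], "rotation": [0.11, -0.01, -0.01], "fingers": 0},
    {"travel": [-0.2, -0.8, 0.2], "rotation": [0.22, -0.03, -0.03], "fingers": 0},
    {"travel": [-0.2, -0.8, 0.2], "rotation": [0.235, -0.03, -0.033], "fingers": 0},
  ],
)

```text
clock: 31.78
eef_pos: [0.4594, -0.2328, 0.2506]
orientation: [0.005, 0.751, 0.659, 0.036]
contact_force: [0.1, 1.5, -1.3]
finger_gap: 0.0853
grasp_force: 0.0
```

Emit:
play_rows(
  targets=[
    {"travel": [-0.1, -0.4, -0.1], "rotation": [0.11, -0.01, -0.01], "fingers": 0},
    {"travel": [-0.2, -0.8, -0.3], "rotation": [0.22, -0.03, -0.03], "fingers": 0},
    {"travel": [-0.2, -0.8, -0.3], "rotation": [0.235, -0.03, -0.033], "fingers": 0},
  ],
)

```text
clock: 32.15
eef_pos: [0.4365, -0.316, 0.2165]
orientation: [-0.119, 0.758, 0.618, 0.173]
contact_force: [0.1, 0.7, -1.2]
finger_gap: 0.0857
grasp_force: 0.0
```

Emit:
play_rows(
  targets=[
    {"travel": [-0.1, -0.4, -0.4], "rotation": [0.11, -0.01, -0.01], "fingers": 0},
    {"travel": [-0.25, -0.82, -0.9], "rotation": [0.22, -0.03, -0.03], "fingers": 0},
    {"travel": [-0.25, -0.82, -0.9], "rotation": [0.235, -0.03, -0.033], "fingers": 0},
    {"travel": [-0.25, -0.82, -0.9], "rotation": [0.235, -0.03, -0.033], "fingers": 0},
  ],
)

```text
clock: 32.65
eef_pos: [0.4138, -0.3925, 0.1279]
orientation: [-0.236, 0.733, 0.561, 0.304]
contact_force: [-0.2, -0.3, 0.1]
finger_gap: 0.0855
grasp_force: 0.0
```

```bash
python3 go.py .4417 -.2913 .0195 75 45 180
```

```text
32.65 [-1.14   0.816  1.468  0.469  1.525 -1.063] [ 0.4138 -0.3925  0.1279] [-0.236  0.733  0.561  0.304] [-0.2 -0.3  0.1]
calls 2 each travel [ 0.139  0.506 -0.542] rot [-0.002 -0.001  0.   ] | total [ 0.279  1.012 -1.084] [-0.003 -0.002  0.   ]
```

Approach, grip, lift.

Emit:
play_rows(
  targets=[
    {"travel": [0.07, 0.25, -0.27], "rotation": [0, 0, 0], "fingers": 0},
    {"travel": [0.14, 0.51, -0.54], "rotation": [0, 0, 0], "fingers": 0},
    {"travel": [0.18, 0.67, -0.72], "rotation": [0, 0, 0], "fingers": 0},
    {"travel": [0.23, 0.84, -0.9], "rotation": [0, 0, 0], "fingers": 0},
  ],
)

```text
clock: 33.15
eef_pos: [0.4391, -0.3076, 0.0425]
orientation: [-0.232, 0.732, 0.564, 0.303]
contact_force: [0.8, -0.1, 0.2]
finger_gap: 0.0855
grasp_force: 0.0
```

Emit:
play_rows(
  targets=[
    {"travel": [0.05, 0.17, -0.18], "rotation": [0, 0, 0], "fingers": 0},
    {"travel": [0.05, 0.17, -0.18], "rotation": [0, 0, 0], "fingers": 0},
  ],
)

```text
clock: 33.4
eef_pos: [0.4436, -0.2898, 0.0242]
orientation: [-0.234, 0.732, 0.564, 0.303]
contact_force: [0.3, -0.4, -0.4]
finger_gap: 0.0854
grasp_force: 0.0
```

Emit:
play_rows(
  targets=[
    {"travel": [0, 0, 0], "rotation": [0, 0, 0], "fingers": 1},
    {"travel": [0, 0, 0], "rotation": [0, 0, 0], "fingers": 1},
    {"travel": [0, 0, 0], "rotation": [0, 0, 0], "fingers": 1},
    {"travel": [0, 0, 0], "rotation": [0, 0, 0], "fingers": 1},
    {"travel": [0, 0, 0], "rotation": [0, 0, 0], "fingers": 1},
  ],
)

```text
clock: 34.02
eef_pos: [0.4436, -0.293, 0.0245]
orientation: [-0.232, 0.732, 0.563, 0.304]
contact_force: [-0.4, -0.4, 9.6]
finger_gap: 0.0573
grasp_force: 42.2
```

Emit:
play_rows(
  targets=[
    {"travel": [0, 0, 0.3], "rotation": [0, 0, 0], "fingers": 1},
    {"travel": [0, 0, 0.7], "rotation": [0, 0, 0], "fingers": 1},
    {"travel": [0, 0, 1], "rotation": [0, 0, 0], "fingers": 1},
    {"travel": [0, 0, 1], "rotation": [0, 0, 0], "fingers": 1},
  ],
)

```text
clock: 34.52
eef_pos: [0.4437, -0.2938, 0.1252]
orientation: [-0.231, 0.733, 0.564, 0.304]
contact_force: [-0.4, -0.8, -2.5]
finger_gap: 0.0569
grasp_force: 44.0
```

```bash
python3 go.py .6355 .2681 .27 87 135 180
```

```text
34.52 [-1.038  0.735  1.666  0.54   1.379 -1.062] [ 0.4437 -0.2938  0.1252] [-0.231  0.733  0.564  0.304] [-0.4 -0.8 -2.5]
calls 6 each travel [0.32  0.936 0.241] rot [-0.165  0.026  0.017] | total [1.918 5.619 1.448] [-0.987  0.158  0.102]
```

Emit:
play_rows(
  targets=[
    {"travel": [0.05, 0.2, 0.5], "rotation": [-0.1, 0.016, 0.01], "fingers": 1},
    {"travel": [0.1, 0.5, 1], "rotation": [-0.2, 0.032, 0.02], "fingers": 1},
    {"travel": [0.1, 0.5, 1], "rotation": [-0.2, 0.032, 0.02], "fingers": 1},
  ],
)

```text
clock: 34.9
eef_pos: [0.4551, -0.2407, 0.2285]
orientation: [-0.129, 0.757, 0.612, 0.19]
contact_force: [0.3, -0.4, -2.0]
finger_gap: 0.0568
grasp_force: 44.0
```

Emit:
play_rows(
  targets=[
    {"travel": [0.2, 0.4, 0.5], "rotation": [-0.1, 0.016, 0.01], "fingers": 1},
    {"travel": [0.4, 0.8, 0.8], "rotation": [-0.2, 0.032, 0.02], "fingers": 1},
    {"travel": [0.4, 1, 0.8], "rotation": [-0.2, 0.032, 0.02], "fingers": 1},
  ],
)

```text
clock: 35.28
eef_pos: [0.4948, -0.1406, 0.3046]
orientation: [-0.03, 0.764, 0.641, 0.071]
contact_force: [0.6, -0.3, -2.2]
finger_gap: 0.0572
grasp_force: 43.9
```

Emit:
play_rows(
  targets=[
    {"travel": [0.2, 0.5, 0], "rotation": [-0.1, 0.016, 0.01], "fingers": 1},
    {"travel": [0.45, 1, 0], "rotation": [-0.2, 0.032, 0.02], "fingers": 1},
    {"travel": [0.45, 1, 0], "rotation": [-0.2, 0.032, 0.02], "fingers": 1},
  ],
)

```text
clock: 35.65
eef_pos: [0.5387, -0.041, 0.3019]
orientation: [0.071, 0.752, 0.654, -0.051]
contact_force: [0.4, -0.5, -1.7]
finger_gap: 0.0573
grasp_force: 43.9
```

Emit:
play_rows(
  targets=[
    {"travel": [0.2, 0.5, 0], "rotation": [-0.1, 0.016, 0.01], "fingers": 1},
    {"travel": [0.45, 1, 0], "rotation": [-0.2, 0.032, 0.02], "fingers": 1},
    {"travel": [0.45, 1, 0], "rotation": [-0.2, 0.032, 0.02], "fingers": 1},
  ],
)

```text
clock: 36.02
eef_pos: [0.5838, 0.0632, 0.2992]
orientation: [0.172, 0.717, 0.654, -0.171]
contact_force: [-0.6, 0.5, -2.5]
finger_gap: 0.0571
grasp_force: 43.9
```

Emit:
play_rows(
  targets=[
    {"travel": [0.2, 0.5, 0], "rotation": [-0.1, 0.016, 0.01], "fingers": 1},
    {"travel": [0.45, 1, 0], "rotation": [-0.19, 0.03, 0.02], "fingers": 1},
    {"travel": [0.45, 1, 0], "rotation": [-0.19, 0.03, 0.02], "fingers": 1},
  ],
)

```text
clock: 36.4
eef_pos: [0.6282, 0.1614, 0.2945]
orientation: [0.263, 0.668, 0.636, -0.283]
contact_force: [-0.3, -0.6, -2.5]
finger_gap: 0.0569
grasp_force: 44.2
```

Emit:
play_rows(
  targets=[
    {"travel": [0.03, 0.5, 0], "rotation": [0, 0, 0], "fingers": 1},
    {"travel": [0.07, 1, 0], "rotation": [0, 0, 0], "fingers": 1},
    {"travel": [0.07, 1, 0], "rotation": [0, 0, 0], "fingers": 1},
    {"travel": [0.07, 1, 0], "rotation": [0, 0, 0], "fingers": 1},
  ],
)

```text
clock: 36.9
eef_pos: [0.6354, 0.2563, 0.3025]
orientation: [0.263, 0.672, 0.634, -0.278]
contact_force: [-0.5, -0.4, -0.6]
finger_gap: 0.0567
grasp_force: 44.3
```

```bash
python3 go.py .636 .2735 .056 87 135 180
```

```text
36.9 [ 0.657  0.793  1.047 -0.587  1.832  0.718] [0.6354 0.2563 0.3025] [ 0.263  0.672  0.634 -0.278] [-0.5 -0.4 -0.6]
calls 3 each travel [ 0.002  0.057 -0.822] rot [0.    0.    0.001] | total [ 0.006  0.172 -2.465] [0.001 0.001 0.004]
```

Emit:
play_rows(
  targets=[
    {"travel": [0, 0.17, -0.5], "rotation": [0, 0, 0], "fingers": 1},
    {"travel": [0, 0.17, -1], "rotation": [0, 0, 0], "fingers": 1},
    {"travel": [0, 0.17, -1], "rotation": [0, 0, 0], "fingers": 1},
  ],
)

```text
clock: 37.28
eef_pos: [0.6338, 0.272, 0.2001]
orientation: [0.263, 0.671, 0.634, -0.281]
contact_force: [0.4, -1.2, -0.9]
finger_gap: 0.0571
grasp_force: 44.2
```

Emit:
play_rows(
  targets=[
    {"travel": [0, 0, -0.35], "rotation": [0, 0, 0], "fingers": 1},
    {"travel": [0, 0, -0.7], "rotation": [0, 0, 0], "fingers": 1},
    {"travel": [0, 0, -0.7], "rotation": [0, 0, 0], "fingers": 1},
  ],
)

```text
clock: 37.65
eef_pos: [0.635, 0.2734, 0.1335]
orientation: [0.264, 0.672, 0.633, -0.279]
contact_force: [-0.4, 0.3, -0.8]
finger_gap: 0.057
grasp_force: 44.3
```

Emit:
play_rows(
  targets=[
    {"travel": [0, 0, -0.2], "rotation": [0, 0, 0], "fingers": 1},
    {"travel": [0, 0, -0.4], "rotation": [0, 0, 0], "fingers": 1},
    {"travel": [0, 0, -0.6], "rotation": [0, 0, 0], "fingers": 1},
    {"travel": [0, 0, -0.6], "rotation": [0, 0, 0], "fingers": 1},
  ],
)

```text
clock: 38.15
eef_pos: [0.6342, 0.2743, 0.0709]
orientation: [0.264, 0.671, 0.634, -0.279]
contact_force: [0.0, 0.4, -1.7]
finger_gap: 0.0566
grasp_force: 44.3
```

Emit:
play_rows(
  targets=[
    {"travel": [0, 0, -0.05], "rotation": [0, 0, 0], "fingers": 1},
    {"travel": [0, 0, -0.1], "rotation": [0, 0, 0], "fingers": 1},
    {"travel": [0, 0, -0.13], "rotation": [0, 0, 0], "fingers": 1},
    {"travel": [0, 0, -0.13], "rotation": [0, 0, 0], "fingers": 1},
  ],
)

```text
clock: 38.65
eef_pos: [0.6351, 0.2749, 0.06]
orientation: [0.264, 0.672, 0.634, -0.278]
contact_force: [0.6, 0.8, -1.5]
finger_gap: 0.0571
grasp_force: 44.3
```

```bash
python3 go.py .636 .2735 .056 87 135 180;  python3 - <<'E'
from h import *
p,d=look("scene"); cv2.imwrite("pics/s5.png",cv2.resize(p[120:260,300:460,::-1],(640,560)))
E
```

```text
38.65 [ 0.675  1.028  1.153 -0.556  1.552  0.917] [0.6351 0.2749 0.06  ] [ 0.264  0.672  0.634 -0.278] [ 0.6  0.8 -1.5]
calls 1 each travel [ 0.009 -0.014 -0.04 ] rot [0.001 0.002 0.003] | total [ 0.009 -0.014 -0.04 ] [0.001 0.002 0.003]
```

View pics/s5.png

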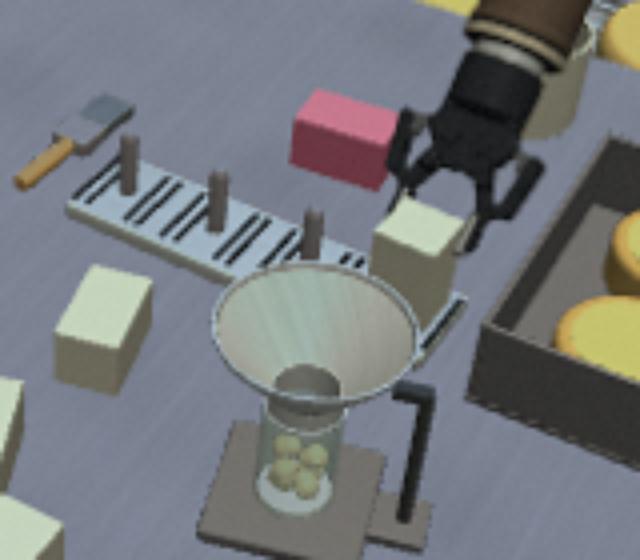

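Pot B is on peg 0, at crop (415,250), with its rim about 4 mm above the deck. Lower it, release and retreat.

Emit:
play_rows(
  targets=[
    {"travel": [0, 0, -0.03], "rotation": [0, 0, 0], "fingers": 1},
    {"travel": [0, 0, -0.03], "rotation": [0, 0, 0], "fingers": 1},
    {"travel": [0, 0, -0.03], "rotation": [0, 0, 0], "fingers": 0.1},
    {"travel": [0, 0, -0.03], "rotation": [0, 0, 0], "fingers": 0.1},
    {"travel": [0, 0, -0.03], "rotation": [0, 0, 0], "fingers": 0.1},
  ],
)

```text
clock: 39.33
eef_pos: [0.6351, 0.2748, 0.0569]
orientation: [0.264, 0.672, 0.634, -0.278]
contact_force: [-1.0, -0.6, 0.3]
finger_gap: 0.0771
grasp_force: 0.0
```

Emit:
play_rows(
  targets=[
    {"travel": [0.01, 0.25, 0.25], "rotation": [0, 0, 0], "fingers": 0.1},
    {"travel": [0.02, 0.5, 0.5], "rotation": [0, 0, 0], "fingers": 0.1},
    {"travel": [0.04, 0.8, 0.8], "rotation": [0, 0, 0], "fingers": 0.1},
    {"travel": [0.04, 0.8, 0.8], "rotation": [0, 0, 0], "fingers": 0.1},
  ],
)

```text
clock: 39.83
eef_pos: [0.6398, 0.3576, 0.1392]
orientation: [0.264, 0.672, 0.634, -0.275]
contact_force: [0.2, -1.0, -0.7]
finger_gap: 0.0769
grasp_force: 0.0
```

Emit:
play_rows(
  targets=[
    {"travel": [0, 0.2, 0.5], "rotation": [0, 0, 0], "fingers": 0},
    {"travel": [-0.2, 0, 1], "rotation": [0, 0, 0], "fingers": 0},
    {"travel": [-0.2, 0, 1], "rotation": [0, 0, 0], "fingers": 0},
    {"travel": [-0.2, 0, 1], "rotation": [0, 0, 0], "fingers": 0},
  ],
)

```text
clock: 40.33
eef_pos: [0.619, 0.3543, 0.2365]
orientation: [0.264, 0.672, 0.634, -0.278]
contact_force: [0.8, -0.1, -0.0]
finger_gap: 0.0855
grasp_force: 0.0
```

```bash
python3 find.py
python3 - <<'E'
from h import *
p,d=look("scene");X=xyz("scene",d)
Q=X.reshape(-1,3);Q=Q[(Q[:,2]>.09)&(Q[:,2]<.13)&(abs(Q[:,0]-.636)<.06)&(abs(Q[:,1]-.278)<.06)]
print("hung",len(Q),rect(Q[Q[:,2]>.108]),np.percentile(Q[:,2],[50,90,98]).round(4))
E
python3 cup.py .5 -.174 89.5 .537 .283
```

```text
scene [314 186  24  21 306] (array([425.1, 100.8]), array([58.8, 98.9]), 11.0) 0.0586
scene [282 213  24  23 378] (array([407.3, -69.7]), array([ 58. , 100.7]), 21.7) 0.0589
scene [282 244  34  28 483] (array([ 498.2, -173.3]), array([96.2, 60.3]), 89.4) 0.0587
top [337 185  25  16 378] (array([ 501. , -173.3]), array([90.8, 57.6]), 89.1) 0.0583
top [262 204  28  20 388] (array([426.3, 102.3]), array([57.5, 94. ]), 12.1) 0.0585
top [307 206  29  24 388] (array([408.7, -67.9]), array([56.7, 95.2]), 21.7) 0.0583
hung 307 (array([636.4, 277.9]), array([63.7, 60.1]), 88.9) [0.1142 0.1178 0.1198]
[0.619  0.3544 0.2353]
grasp [ 0.5001 -0.1616  0.0191] [-0.78  0.88  1.71  0.57  1.22 -1.15] 0.0
pre [ 0.4992 -0.2677  0.1252] [-0.88  0.81  1.49  0.47  1.5  -1.07] 0.0
calls 7 each travel [-0.171 -0.889 -0.157] rot [ 0.143 -0.005  0.004] | total [-1.198 -6.221 -1.102] [ 1.001 -0.033  0.025]
to grasp
calls 2 each travel [ 0.005  0.53  -0.53 ] rot [0. 0. 0.] | total [ 0.009  1.061 -1.061] [0. 0. 0.]
over [0.5365 0.2731 0.1601] [ 0.75  0.82  1.36 -0.51  1.59  0.96] 0.0
hung [0.5365 0.2731 0.0551] [ 0.75  0.94  1.39 -0.52  1.45  1.04] 0.0
grasp->over
calls 5 each travel [0.073 0.869 0.282] rot [-0.2    0.006 -0.004] | total [0.364 4.347 1.41 ] [-1.     0.031 -0.022]
```

Pot B is hung at (0.636,0.278) with its top at 0.1145 m, which is correct. Next is pot A, for peg 1.

Emit:
play_rows(
  targets=[
    {"travel": [-0.3, -0.3, 0.5], "rotation": [0.07, 0, 0], "fingers": 0},
    {"travel": [-0.6, -0.6, 0.8], "rotation": [0.143, -0.005, 0.004], "fingers": 0},
    {"travel": [-0.6, -0.6, 0.8], "rotation": [0.143, -0.005, 0.004], "fingers": 0},
  ],
)

```text
clock: 40.85
eef_pos: [0.5582, 0.2924, 0.3219]
orientation: [0.19, 0.698, 0.661, -0.199]
contact_force: [0.9, 0.9, -0.4]
finger_gap: 0.0855
grasp_force: 0.0
```

Emit:
play_rows(
  targets=[
    {"travel": [-0.3, -0.5, 0], "rotation": [0.07, 0, 0], "fingers": 0},
    {"travel": [-0.6, -1, 0], "rotation": [0.143, -0.005, 0.004], "fingers": 0},
    {"travel": [-0.6, -1, 0], "rotation": [0.143, -0.005, 0.004], "fingers": 0},
  ],
)

```text
clock: 41.22
eef_pos: [0.496, 0.1904, 0.317]
orientation: [0.114, 0.713, 0.681, -0.124]
contact_force: [1.0, 0.8, 0.8]
finger_gap: 0.0856
grasp_force: 0.0
```

Emit:
play_rows(
  targets=[
    {"travel": [0, -0.5, 0], "rotation": [0.07, 0, 0], "fingers": 0},
    {"travel": [0, -1, 0], "rotation": [0.143, -0.005, 0.004], "fingers": 0},
    {"travel": [0, -1, 0], "rotation": [0.143, -0.005, 0.004], "fingers": 0},
  ],
)

```text
clock: 41.6
eef_pos: [0.5001, 0.09, 0.317]
orientation: [0.037, 0.721, 0.69, -0.042]
contact_force: [-0.2, 0.2, 0.8]
finger_gap: 0.0856
grasp_force: 0.0
```

Emit:
play_rows(
  targets=[
    {"travel": [0, -0.5, 0], "rotation": [0.07, 0, 0], "fingers": 0},
    {"travel": [0, -1, 0], "rotation": [0.143, -0.005, 0.004], "fingers": 0},
    {"travel": [0, -1, 0], "rotation": [0.143, -0.005, 0.004], "fingers": 0},
  ],
)

```text
clock: 41.98
eef_pos: [0.5, -0.0074, 0.3162]
orientation: [-0.042, 0.717, 0.695, 0.038]
contact_force: [0.8, 1.3, 0.5]
finger_gap: 0.0853
grasp_force: 0.0
```

Emit:
play_rows(
  targets=[
    {"travel": [0, -0.5, 0], "rotation": [0.07, 0, 0], "fingers": 0},
    {"travel": [0, -1, -0.3], "rotation": [0.143, -0.005, 0.004], "fingers": 0},
    {"travel": [0, -1, -0.3], "rotation": [0.143, -0.005, 0.004], "fingers": 0},
  ],
)

```text
clock: 42.35
eef_pos: [0.4988, -0.1094, 0.2835]
orientation: [-0.121, 0.707, 0.687, 0.118]
contact_force: [0.1, -0.5, 0.6]
finger_gap: 0.0852
grasp_force: 0.0
```

Emit:
play_rows(
  targets=[
    {"travel": [0, -0.5, -0.3], "rotation": [0.07, 0, 0], "fingers": 0},
    {"travel": [0, -1, -0.7], "rotation": [0.143, -0.005, 0.004], "fingers": 0},
    {"travel": [0, -1, -0.7], "rotation": [0.143, -0.005, 0.004], "fingers": 0},
  ],
)

```text
clock: 42.72
eef_pos: [0.498, -0.2067, 0.2098]
orientation: [-0.2, 0.686, 0.671, 0.197]
contact_force: [0.2, 0.9, 0.0]
finger_gap: 0.0852
grasp_force: 0.0
```

Emit:
play_rows(
  targets=[
    {"travel": [0, -0.5, -0.3], "rotation": [0.07, 0, 0], "fingers": 0},
    {"travel": [0, -0.62, -0.9], "rotation": [0.143, -0.005, 0.004], "fingers": 0},
    {"travel": [0, -0.62, -0.9], "rotation": [0.143, -0.005, 0.004], "fingers": 0},
    {"travel": [0, -0.62, -0.9], "rotation": [0.143, -0.005, 0.004], "fingers": 0},
  ],
)

```text
clock: 43.22
eef_pos: [0.5004, -0.2658, 0.1282]
orientation: [-0.268, 0.655, 0.652, 0.273]
contact_force: [1.2, 1.2, 1.4]
finger_gap: 0.0856
grasp_force: 0.0
```

```bash
python3 go.py .5 -.1616 .022 89.3 45 180
```

```text
43.23 [-0.877  0.803  1.494  0.478  1.504 -1.07 ] [ 0.5004 -0.2658  0.1282] [-0.268  0.655  0.652  0.273] [1.2 1.2 1.4]
calls 2 each travel [-0.002  0.521 -0.531] rot [-0.     0.002 -0.002] | total [-0.004  1.042 -1.062] [-0.     0.003 -0.003]
```

Emit:
play_rows(
  targets=[
    {"travel": [0, 0.26, -0.27], "rotation": [0, 0, 0], "fingers": 0},
    {"travel": [0, 0.52, -0.53], "rotation": [0, 0, 0], "fingers": 0},
    {"travel": [0, 0.7, -0.71], "rotation": [0, 0, 0], "fingers": 0},
    {"travel": [0, 0.86, -0.88], "rotation": [0, 0, 0], "fingers": 0},
  ],
)

```text
clock: 43.72
eef_pos: [0.5019, -0.1807, 0.0436]
orientation: [-0.264, 0.655, 0.653, 0.273]
contact_force: [0.5, -0.3, 0.8]
finger_gap: 0.0852
grasp_force: 0.0
```

Emit:
play_rows(
  targets=[
    {"travel": [0, 0.18, -0.18], "rotation": [0, 0, 0], "fingers": 0},
    {"travel": [0, 0.18, -0.18], "rotation": [0, 0, 0], "fingers": 0},
  ],
)

```text
clock: 43.98
eef_pos: [0.5009, -0.1621, 0.0248]
orientation: [-0.266, 0.654, 0.653, 0.274]
contact_force: [0.0, 0.4, 0.4]
finger_gap: 0.0853
grasp_force: 0.0
```

Emit:
play_rows(
  targets=[
    {"travel": [0, 0, 0], "rotation": [0, 0, 0], "fingers": 1},
    {"travel": [0, 0, 0], "rotation": [0, 0, 0], "fingers": 1},
    {"travel": [0, 0, 0], "rotation": [0, 0, 0], "fingers": 1},
    {"travel": [0, 0, 0], "rotation": [0, 0, 0], "fingers": 1},
    {"travel": [0, 0, 0], "rotation": [0, 0, 0], "fingers": 1},
  ],
)

```text
clock: 44.6
eef_pos: [0.5005, -0.1643, 0.0233]
orientation: [-0.266, 0.656, 0.651, 0.275]
contact_force: [2.2, -2.2, 19.0]
finger_gap: 0.057
grasp_force: 40.4
```

Emit:
play_rows(
  targets=[
    {"travel": [0, 0, 0.3], "rotation": [0, 0, 0], "fingers": 1},
    {"travel": [0, 0, 0.7], "rotation": [0, 0, 0], "fingers": 1},
    {"travel": [0, 0, 1], "rotation": [0, 0, 0], "fingers": 1},
    {"travel": [0, 0, 1], "rotation": [0, 0, 0], "fingers": 1},
  ],
)

```text
clock: 45.1
eef_pos: [0.5003, -0.1646, 0.1235]
orientation: [-0.265, 0.656, 0.652, 0.274]
contact_force: [0.0, 0.6, -1.1]
finger_gap: 0.0569
grasp_force: 45.0
```

```bash
python3 go.py .537 .275 .30 87 135 180
```

```text
45.1 [-0.782  0.727  1.691  0.549  1.36  -1.073] [ 0.5003 -0.1646  0.1235] [-0.265  0.656  0.652  0.274] [ 0.   0.6 -1.1]
calls 5 each travel [0.073 0.879 0.353] rot [-0.2    0.007 -0.005] | total [0.367 4.396 1.765] [-0.998  0.036 -0.026]
```

Emit:
play_rows(
  targets=[
    {"travel": [0, 0.2, 0.5], "rotation": [-0.1, 0.004, -0.003], "fingers": 1},
    {"travel": [0, 0.5, 1], "rotation": [-0.2, 0.007, -0.005], "fingers": 1},
    {"travel": [0, 0.5, 1], "rotation": [-0.2, 0.007, -0.005], "fingers": 1},
  ],
)

```text
clock: 45.48
eef_pos: [0.501, -0.1112, 0.2267]
orientation: [-0.159, 0.692, 0.684, 0.167]
contact_force: [-0.0, -0.3, -1.5]
finger_gap: 0.0571
grasp_force: 44.9
```

Emit:
play_rows(
  targets=[
    {"travel": [0, 0.45, 0.4], "rotation": [-0.1, 0.004, -0.003], "fingers": 1},
    {"travel": [0, 0.9, 0.77], "rotation": [-0.2, 0.007, -0.005], "fingers": 1},
    {"travel": [0, 0.9, 0.77], "rotation": [-0.2, 0.007, -0.005], "fingers": 1},
  ],
)

```text
clock: 45.85
eef_pos: [0.4999, -0.0201, 0.3]
orientation: [-0.055, 0.713, 0.697, 0.055]
contact_force: [0.2, 0.7, -1.9]
finger_gap: 0.0568
grasp_force: 44.9
```

Emit:
play_rows(
  targets=[
    {"travel": [0, 0.5, 0], "rotation": [-0.1, 0.004, -0.003], "fingers": 1},
    {"travel": [0, 1, 0], "rotation": [-0.2, 0.007, -0.005], "fingers": 1},
    {"travel": [0, 1, 0], "rotation": [-0.2, 0.007, -0.005], "fingers": 1},
  ],
)

```text
clock: 46.22
eef_pos: [0.4992, 0.0781, 0.2972]
orientation: [0.053, 0.717, 0.693, -0.06]
contact_force: [0.4, -0.7, -1.3]
finger_gap: 0.0572
grasp_force: 44.8
```

Emit:
play_rows(
  targets=[
    {"travel": [0.05, 0.5, 0], "rotation": [-0.1, 0.004, -0.003], "fingers": 1},
    {"travel": [0.1, 1, 0], "rotation": [-0.2, 0.007, -0.005], "fingers": 1},
    {"travel": [0.1, 1, 0], "rotation": [-0.2, 0.007, -0.005], "fingers": 1},
  ],
)

```text
clock: 46.6
eef_pos: [0.5083, 0.1823, 0.2944]
orientation: [0.16, 0.699, 0.675, -0.173]
contact_force: [-0.3, -0.9, -2.1]
finger_gap: 0.0575
grasp_force: 44.9
```

Emit:
play_rows(
  targets=[
    {"travel": [0.1, 0.5, 0], "rotation": [-0.1, 0.004, -0.003], "fingers": 1},
    {"travel": [0.27, 1, 0], "rotation": [-0.2, 0.007, -0.005], "fingers": 1},
    {"travel": [0.27, 1, 0], "rotation": [-0.2, 0.007, -0.005], "fingers": 1},
    {"travel": [0.27, 1, 0], "rotation": [-0.2, 0.007, -0.005], "fingers": 1},
  ],
)

```text
clock: 47.1
eef_pos: [0.5364, 0.276, 0.2962]
orientation: [0.262, 0.67, 0.636, -0.279]
contact_force: [0.1, -0.5, -0.3]
finger_gap: 0.0571
grasp_force: 44.9
```

```bash
python3 go.py .537 .277 .0585 87 135 180
```

```text
47.1 [ 0.753  0.7    1.248 -0.523  1.79   0.851] [0.5364 0.276  0.2962] [ 0.262  0.67   0.636 -0.279] [ 0.1 -0.5 -0.3]
calls 3 each travel [ 0.002  0.003 -0.792] rot [ 0.    -0.001  0.   ] | total [ 0.006  0.01  -2.377] [ 0.    -0.002  0.001]
```

Emit:
play_rows(
  targets=[
    {"travel": [0, 0, -0.5], "rotation": [0, 0, 0], "fingers": 1},
    {"travel": [0, 0, -1], "rotation": [0, 0, 0], "fingers": 1},
    {"travel": [0, 0, -1], "rotation": [0, 0, 0], "fingers": 1},
  ],
)

```text
clock: 47.48
eef_pos: [0.5354, 0.2741, 0.1978]
orientation: [0.262, 0.671, 0.635, -0.279]
contact_force: [0.1, -0.7, -0.9]
finger_gap: 0.0568
grasp_force: 44.8
```

Emit:
play_rows(
  targets=[
    {"travel": [0, 0, -0.35], "rotation": [0, 0, 0], "fingers": 1},
    {"travel": [0, 0, -0.6], "rotation": [0, 0, 0], "fingers": 1},
    {"travel": [0, 0, -0.6], "rotation": [0, 0, 0], "fingers": 1},
  ],
)

```text
clock: 47.85
eef_pos: [0.5361, 0.2761, 0.1385]
orientation: [0.263, 0.671, 0.635, -0.278]
contact_force: [-0.2, 0.8, -1.4]
finger_gap: 0.0573
grasp_force: 44.9
```

Emit:
play_rows(
  targets=[
    {"travel": [0, 0, -0.2], "rotation": [0, 0, 0], "fingers": 1},
    {"travel": [0, 0, -0.4], "rotation": [0, 0, 0], "fingers": 1},
    {"travel": [0, 0, -0.6], "rotation": [0, 0, 0], "fingers": 1},
    {"travel": [0, 0, -0.6], "rotation": [0, 0, 0], "fingers": 1},
  ],
)

```text
clock: 48.35
eef_pos: [0.5353, 0.2762, 0.0761]
orientation: [0.263, 0.67, 0.636, -0.279]
contact_force: [-0.7, -0.3, -1.1]
finger_gap: 0.0573
grasp_force: 44.9
```

Emit:
play_rows(
  targets=[
    {"travel": [0, 0, -0.05], "rotation": [0, 0, 0], "fingers": 1},
    {"travel": [0, 0, -0.1], "rotation": [0, 0, 0], "fingers": 1},
    {"travel": [0, 0, -0.15], "rotation": [0, 0, 0], "fingers": 1},
    {"travel": [0, 0, -0.15], "rotation": [0, 0, 0], "fingers": 1},
  ],
)

```text
clock: 48.85
eef_pos: [0.536, 0.2768, 0.0628]
orientation: [0.263, 0.671, 0.635, -0.278]
contact_force: [-0.2, 0.3, -1.0]
finger_gap: 0.0572
grasp_force: 44.9
```

Emit:
play_rows(
  targets=[
    {"travel": [0, 0, -0.03], "rotation": [0, 0, 0], "fingers": 1},
    {"travel": [0, 0, -0.03], "rotation": [0, 0, 0], "fingers": 1},
    {"travel": [0, 0, -0.03], "rotation": [0, 0, 0], "fingers": 0.1},
    {"travel": [0, 0, -0.03], "rotation": [0, 0, 0], "fingers": 0.1},
    {"travel": [0, 0, -0.03], "rotation": [0, 0, 0], "fingers": 0.1},
  ],
)

```text
clock: 49.48
eef_pos: [0.5362, 0.2769, 0.0602]
orientation: [0.263, 0.671, 0.635, -0.278]
contact_force: [0.3, 0.7, -0.6]
finger_gap: 0.0767
grasp_force: 0.0
```

Emit:
play_rows(
  targets=[
    {"travel": [0.01, 0.25, 0.25], "rotation": [0, 0, 0], "fingers": 0.1},
    {"travel": [0.02, 0.5, 0.5], "rotation": [0, 0, 0], "fingers": 0.1},
    {"travel": [0.04, 0.8, 0.8], "rotation": [0, 0, 0], "fingers": 0.1},
    {"travel": [0.04, 0.8, 0.8], "rotation": [0, 0, 0], "fingers": 0.1},
  ],
)

```text
clock: 49.98
eef_pos: [0.5409, 0.3595, 0.142]
orientation: [0.263, 0.671, 0.636, -0.275]
contact_force: [0.1, 0.1, -0.9]
finger_gap: 0.0773
grasp_force: 0.0
```

Emit:
play_rows(
  targets=[
    {"travel": [0, 0.2, 0.5], "rotation": [0, 0, 0], "fingers": 0},
    {"travel": [-0.2, 0, 1], "rotation": [0, 0, 0], "fingers": 0},
    {"travel": [-0.2, 0, 1], "rotation": [0, 0, 0], "fingers": 0},
    {"travel": [-0.2, 0, 1], "rotation": [0, 0, 0], "fingers": 0},
  ],
)

```text
clock: 50.48
eef_pos: [0.52, 0.3562, 0.2395]
orientation: [0.263, 0.671, 0.635, -0.278]
contact_force: [0.3, 0.2, -0.3]
finger_gap: 0.0855
grasp_force: 0.0
```

```bash
python3 find.py
python3 - <<'E'
from h import *
p,d=look("scene");X=xyz("scene",d)
for px,py in((.636,.278),(.537,.283)):
    Q=X.reshape(-1,3);Q=Q[(Q[:,2]>.09)&(Q[:,2]<.13)&(abs(Q[:,0]-px)<.05)&(abs(Q[:,1]-py)<.06)]
    print("hung",len(Q),rect(Q[Q[:,2]>.108]),np.percentile(Q[:,2],[50,90,98]).round(4))
E
python3 cup.py .408 -.069 111.7 .437 .287
```

```text
scene [314 186  24  21 305] (array([424.5, 103.7]), array([ 59. , 101.5]), 11.7) 0.0589
scene [282 213  24  23 379] (array([407.7, -68. ]), array([58.7, 97.8]), 20.7) 0.0589
top [262 204  28  20 391] (array([426.1, 102.7]), array([57.4, 94.5]), 11.9) 0.0581
top [307 206  29  24 392] (array([408.9, -67.7]), array([57.2, 95.1]), 21.8) 0.0582
hung 307 (array([636.5, 276.9]), array([65.9, 60. ]), 88.3) [0.114  0.1176 0.1192]
hung 286 (array([536.7, 282.2]), array([65.8, 60.6]), 87.2) [0.1143 0.118  0.1192]
[0.52   0.3564 0.2386]
grasp [ 0.4034 -0.0575  0.0191] [-0.61  0.83  1.87  0.43  1.17 -1.32] 0.0
pre [ 0.4426 -0.156   0.1252] [-0.7   0.75  1.63  0.34  1.49 -1.24] 0.0
calls 6 each travel [-0.129 -0.854 -0.189] rot [0.166 0.027 0.036] | total [-0.773 -5.124 -1.134] [0.994 0.162 0.215]
to grasp
calls 2 each travel [-0.196  0.493 -0.53 ] rot [0. 0. 0.] | total [-0.392  0.985 -1.061] [0. 0. 0.]
over [0.4365 0.2771 0.1601] [ 0.85  0.74  1.54 -0.45  1.53  1.08] 0.0
hung [0.4365 0.2771 0.0551] [ 0.85  0.87  1.57 -0.46  1.39  1.15] 0.0
grasp->over
calls 4 each travel [0.083 0.836 0.353] rot [-0.248 -0.041 -0.054] | total [0.331 3.346 1.41 ] [-0.993 -0.164 -0.215]
```

Both emptied pots are hung. Next is cup B, for peg 2.

Emit:
play_rows(
  targets=[
    {"travel": [-0.1, -0.3, 0.5], "rotation": [0.08, 0.01, 0.02], "fingers": 0},
    {"travel": [-0.2, -0.6, 0.7], "rotation": [0.166, 0.027, 0.036], "fingers": 0},
    {"travel": [-0.2, -0.6, 0.7], "rotation": [0.166, 0.027, 0.036], "fingers": 0},
  ],
)

```text
clock: 51.0
eef_pos: [0.5007, 0.2946, 0.3132]
orientation: [0.167, 0.677, 0.689, -0.197]
contact_force: [0.4, 0.4, -0.4]
finger_gap: 0.0854
grasp_force: 0.0
```

Emit:
play_rows(
  targets=[
    {"travel": [-0.1, -0.5, 0], "rotation": [0.08, 0.01, 0.02], "fingers": 0},
    {"travel": [-0.2, -0.95, 0], "rotation": [0.166, 0.027, 0.036], "fingers": 0},
    {"travel": [-0.2, -0.95, 0], "rotation": [0.166, 0.027, 0.036], "fingers": 0},
  ],
)

```text
clock: 51.38
eef_pos: [0.4798, 0.1978, 0.3102]
orientation: [0.069, 0.669, 0.731, -0.118]
contact_force: [-0.7, 1.0, -0.3]
finger_gap: 0.0853
grasp_force: 0.0
```

Emit:
play_rows(
  targets=[
    {"travel": [-0.1, -0.5, 0], "rotation": [0.08, 0.01, 0.02], "fingers": 0},
    {"travel": [-0.2, -0.95, 0], "rotation": [0.166, 0.027, 0.036], "fingers": 0},
    {"travel": [-0.2, -0.95, 0], "rotation": [0.166, 0.027, 0.036], "fingers": 0},
  ],
)

```text
clock: 51.75
eef_pos: [0.4602, 0.1036, 0.3094]
orientation: [-0.031, 0.649, 0.76, -0.034]
contact_force: [0.6, 0.1, -0.1]
finger_gap: 0.0856
grasp_force: 0.0
```

Emit:
play_rows(
  targets=[
    {"travel": [-0.1, -0.5, 0], "rotation": [0.08, 0.01, 0.02], "fingers": 0},
    {"travel": [-0.17, -0.95, 0], "rotation": [0.166, 0.027, 0.036], "fingers": 0},
    {"travel": [-0.17, -0.95, 0], "rotation": [0.166, 0.027, 0.036], "fingers": 0},
  ],
)

```text
clock: 52.12
eef_pos: [0.4435, 0.0105, 0.3089]
orientation: [-0.131, 0.615, 0.776, 0.051]
contact_force: [0.1, 0.6, -0.1]
finger_gap: 0.0851
grasp_force: 0.0
```

Emit:
play_rows(
  targets=[
    {"travel": [0, -0.5, -0.3], "rotation": [0.08, 0.01, 0.02], "fingers": 0},
    {"travel": [0, -0.95, -0.7], "rotation": [0.166, 0.027, 0.036], "fingers": 0},
    {"travel": [0, -0.95, -0.7], "rotation": [0.166, 0.027, 0.036], "fingers": 0},
  ],
)

```text
clock: 52.5
eef_pos: [0.4419, -0.0859, 0.233]
orientation: [-0.233, 0.574, 0.774, 0.135]
contact_force: [-0.0, 0.6, 0.4]
finger_gap: 0.0851
grasp_force: 0.0
```

Emit:
play_rows(
  targets=[
    {"travel": [0, -0.5, -0.4], "rotation": [0.08, 0.01, 0.02], "fingers": 0},
    {"travel": [0, -0.72, -1], "rotation": [0.166, 0.027, 0.036], "fingers": 0},
    {"travel": [0, -0.72, -1], "rotation": [0.166, 0.027, 0.036], "fingers": 0},
    {"travel": [0, -0.72, -1], "rotation": [0.166, 0.027, 0.036], "fingers": 0},
  ],
)

```text
clock: 53.0
eef_pos: [0.4437, -0.1538, 0.1401]
orientation: [-0.319, 0.518, 0.764, 0.216]
contact_force: [0.9, 0.2, 0.9]
finger_gap: 0.0854
grasp_force: 0.0
```

```bash
python3 find.py; python3 go.py .4035 -.0575 .025 111.7 45 180
```

```text
scene [314 186  24  21 316] (array([425.9,  99.7]), array([ 59.4, 101. ]), 11.2) 0.0587
scene [286 213  20  14 194] (array([400.5, -48.6]), array([58.9, 53.6]), 19.2) 0.0589
top [262 204  28  20 389] (array([426.2, 102.3]), array([57.3, 94.2]), 11.1) 0.0584
53.1 [-0.695  0.727  1.625  0.345  1.514 -1.228] [ 0.4446 -0.1544  0.143 ] [-0.316  0.518  0.765  0.216] [-0.3 -0.5  1.7]
calls 2 each travel [-0.206  0.485 -0.59 ] rot [-0.     0.001 -0.   ] | total [-0.411  0.969 -1.18 ] [-0.     0.002 -0.001]
```

Emit:
play_rows(
  targets=[
    {"travel": [0, 0, -0.12], "rotation": [0, 0, 0], "fingers": 0},
    {"travel": [-0.16, 0.38, -0.54], "rotation": [0, 0, 0], "fingers": 0},
    {"travel": [-0.26, 0.61, -0.79], "rotation": [0, 0, 0], "fingers": 0},
    {"travel": [-0.35, 0.83, -1], "rotation": [0, 0, 0], "fingers": 0},
    {"travel": [-0.35, 0.83, -1], "rotation": [0, 0, 0], "fingers": 0},
  ],
)

```text
clock: 53.72
eef_pos: [0.4074, -0.0706, 0.0408]
orientation: [-0.318, 0.518, 0.764, 0.216]
contact_force: [0.0, 0.2, 0.1]
finger_gap: 0.0856
grasp_force: 0.0
```

Emit:
play_rows(
  targets=[
    {"travel": [-0.06, 0.14, -0.14], "rotation": [0, 0, 0], "fingers": 0},
    {"travel": [-0.06, 0.14, -0.14], "rotation": [0, 0, 0], "fingers": 0},
  ],
)

```text
clock: 53.98
eef_pos: [0.4025, -0.0582, 0.027]
orientation: [-0.317, 0.518, 0.764, 0.216]
contact_force: [0.6, 0.5, -0.1]
finger_gap: 0.0852
grasp_force: 0.0
```

Emit:
play_rows(
  targets=[
    {"travel": [0, 0, 0], "rotation": [0, 0, 0], "fingers": 1},
    {"travel": [0, 0, 0], "rotation": [0, 0, 0], "fingers": 1},
    {"travel": [0, 0, 0], "rotation": [0, 0, 0], "fingers": 1},
    {"travel": [0, 0, 0], "rotation": [0, 0, 0], "fingers": 1},
    {"travel": [0, 0, 0], "rotation": [0, 0, 0], "fingers": 1},
  ],
)

```text
clock: 54.6
eef_pos: [0.4031, -0.0591, 0.0269]
orientation: [-0.317, 0.518, 0.764, 0.217]
contact_force: [1.3, -4.5, 11.7]
finger_gap: 0.057
grasp_force: 40.9
```

Emit:
play_rows(
  targets=[
    {"travel": [0, 0, 0.3], "rotation": [0, 0, 0], "fingers": 1},
    {"travel": [0, 0, 0.7], "rotation": [0, 0, 0], "fingers": 1},
    {"travel": [0, 0, 1], "rotation": [0, 0, 0], "fingers": 1},
    {"travel": [0, 0, 1], "rotation": [0, 0, 0], "fingers": 1},
  ],
)

```text
clock: 55.1
eef_pos: [0.4033, -0.0592, 0.1277]
orientation: [-0.316, 0.518, 0.765, 0.217]
contact_force: [-0.1, -0.2, -2.1]
finger_gap: 0.0567
grasp_force: 44.7
```

```bash
python3 go.py .437 .281 .28 87 135 180
```

```text
55.1 [-0.619  0.658  1.853  0.408  1.349 -1.239] [ 0.4033 -0.0592  0.1277] [-0.316  0.518  0.765  0.217] [-0.1 -0.2 -2.1]
calls 4 each travel [0.084 0.85  0.381] rot [-0.249 -0.04  -0.054] | total [0.337 3.402 1.523] [-0.994 -0.161 -0.216]
```

Emit:
play_rows(
  targets=[
    {"travel": [0, 0.2, 0.5], "rotation": [-0.1, -0.016, -0.022], "fingers": 1},
    {"travel": [0, 0.5, 1], "rotation": [-0.2, -0.032, -0.043], "fingers": 1},
    {"travel": [0, 0.6, 1], "rotation": [-0.249, -0.04, -0.054], "fingers": 1},
    {"travel": [0, 0.6, 1], "rotation": [-0.249, -0.04, -0.054], "fingers": 1},
  ],
)

```text
clock: 55.6
eef_pos: [0.4021, 0.0032, 0.2273]
orientation: [-0.176, 0.594, 0.78, 0.093]
contact_force: [0.4, -0.8, -1.8]
finger_gap: 0.057
grasp_force: 44.6
```

Emit:
play_rows(
  targets=[
    {"travel": [0.05, 0.4, 0.4], "rotation": [-0.1, -0.016, -0.022], "fingers": 1},
    {"travel": [0.1, 0.8, 0.52], "rotation": [-0.2, -0.032, -0.043], "fingers": 1},
    {"travel": [0.1, 0.9, 0.52], "rotation": [-0.249, -0.04, -0.054], "fingers": 1},
    {"travel": [0.1, 0.9, 0.52], "rotation": [-0.249, -0.04, -0.054], "fingers": 1},
  ],
)

```text
clock: 56.1
eef_pos: [0.412, 0.0949, 0.2777]
orientation: [-0.03, 0.645, 0.763, -0.034]
contact_force: [0.3, 0.5, -1.8]
finger_gap: 0.0569
grasp_force: 44.7
```

Emit:
play_rows(
  targets=[
    {"travel": [0.05, 0.4, 0], "rotation": [-0.1, -0.016, -0.022], "fingers": 1},
    {"travel": [0.1, 0.8, 0], "rotation": [-0.2, -0.032, -0.043], "fingers": 1},
    {"travel": [0.1, 0.97, 0], "rotation": [-0.249, -0.04, -0.054], "fingers": 1},
    {"travel": [0.1, 0.97, 0], "rotation": [-0.249, -0.04, -0.054], "fingers": 1},
  ],
)

```text
clock: 56.6
eef_pos: [0.4218, 0.1909, 0.2754]
orientation: [0.117, 0.671, 0.714, -0.162]
contact_force: [0.5, -0.6, -1.6]
finger_gap: 0.0568
grasp_force: 44.6
```

Emit:
play_rows(
  targets=[
    {"travel": [0.05, 0.4, 0], "rotation": [-0.1, -0.016, -0.022], "fingers": 1},
    {"travel": [0.1, 0.8, 0], "rotation": [-0.2, -0.032, -0.043], "fingers": 1},
    {"travel": [0.14, 0.97, 0], "rotation": [-0.249, -0.04, -0.054], "fingers": 1},
    {"travel": [0.14, 0.97, 0], "rotation": [-0.249, -0.04, -0.054], "fingers": 1},
    {"travel": [0.14, 0.97, 0], "rotation": [-0.249, -0.04, -0.054], "fingers": 1},
  ],
)

```text
clock: 57.22
eef_pos: [0.4367, 0.2839, 0.2775]
orientation: [0.26, 0.671, 0.635, -0.28]
contact_force: [-0.2, 0.3, -0.8]
finger_gap: 0.0569
grasp_force: 44.7
```

```bash
python3 go.py .437 .285 .057 87 135 180
```

```text
57.23 [ 0.853  0.626  1.438 -0.45   1.73   0.989] [0.4367 0.2839 0.2775] [ 0.26   0.671  0.635 -0.28 ] [-0.2  0.3 -0.8]
calls 3 each travel [ 0.001  0.004 -0.735] rot [-0.    -0.001  0.001] | total [ 0.003  0.011 -2.205] [-0.001 -0.003  0.004]
```

Emit:
play_rows(
  targets=[
    {"travel": [0, 0, -0.5], "rotation": [0, 0, 0], "fingers": 1},
    {"travel": [0, 0, -1], "rotation": [0, 0, 0], "fingers": 1},
    {"travel": [0, 0, -1], "rotation": [0, 0, 0], "fingers": 1},
  ],
)

```text
clock: 57.6
eef_pos: [0.4354, 0.2831, 0.1769]
orientation: [0.261, 0.671, 0.635, -0.281]
contact_force: [-0.3, -0.3, -0.3]
finger_gap: 0.0571
grasp_force: 44.6
```

Emit:
play_rows(
  targets=[
    {"travel": [0, 0, -0.25], "rotation": [0, 0, 0], "fingers": 1},
    {"travel": [0, 0, -0.45], "rotation": [0, 0, 0], "fingers": 1},
    {"travel": [0, 0, -0.45], "rotation": [0, 0, 0], "fingers": 1},
  ],
)

```text
clock: 57.98
eef_pos: [0.4358, 0.2854, 0.1323]
orientation: [0.262, 0.671, 0.635, -0.279]
contact_force: [-0.3, -1.0, -0.3]
finger_gap: 0.0567
grasp_force: 44.6
```

Emit:
play_rows(
  targets=[
    {"travel": [0, 0, -0.2], "rotation": [0, 0, 0], "fingers": 1},
    {"travel": [0, 0, -0.4], "rotation": [0, 0, 0], "fingers": 1},
    {"travel": [0, 0, -0.6], "rotation": [0, 0, 0], "fingers": 1},
    {"travel": [0, 0, -0.6], "rotation": [0, 0, 0], "fingers": 1},
  ],
)

```text
clock: 58.48
eef_pos: [0.4354, 0.2851, 0.0713]
orientation: [0.262, 0.671, 0.635, -0.28]
contact_force: [0.2, 0.7, -1.0]
finger_gap: 0.0569
grasp_force: 44.6
```

Emit:
play_rows(
  targets=[
    {"travel": [0, 0, -0.05], "rotation": [0, 0, 0], "fingers": 1},
    {"travel": [0, 0, -0.1], "rotation": [0, 0, 0], "fingers": 1},
    {"travel": [0, 0, -0.13], "rotation": [0, 0, 0], "fingers": 1},
    {"travel": [0, 0, -0.13], "rotation": [0, 0, 0], "fingers": 1},
  ],
)

```text
clock: 58.98
eef_pos: [0.4361, 0.2859, 0.06]
orientation: [0.262, 0.671, 0.635, -0.278]
contact_force: [0.3, -0.5, -1.7]
finger_gap: 0.0566
grasp_force: 44.6
```

Emit:
play_rows(
  targets=[
    {"travel": [0, 0, -0.02], "rotation": [0, 0, 0], "fingers": 1},
    {"travel": [0, 0, -0.02], "rotation": [0, 0, 0], "fingers": 1},
    {"travel": [0, 0, -0.02], "rotation": [0, 0, 0], "fingers": 0.1},
    {"travel": [0, 0, -0.02], "rotation": [0, 0, 0], "fingers": 0.1},
    {"travel": [0, 0, -0.02], "rotation": [0, 0, 0], "fingers": 0.1},
  ],
)

```text
clock: 59.6
eef_pos: [0.4361, 0.2858, 0.058]
orientation: [0.262, 0.671, 0.635, -0.278]
contact_force: [-0.3, 0.2, -0.9]
finger_gap: 0.0767
grasp_force: 0.0
```

Emit:
play_rows(
  targets=[
    {"travel": [0.01, 0.25, 0.25], "rotation": [0, 0, 0], "fingers": 0.1},
    {"travel": [0.02, 0.5, 0.5], "rotation": [0, 0, 0], "fingers": 0.1},
    {"travel": [0.04, 0.8, 0.8], "rotation": [0, 0, 0], "fingers": 0.1},
    {"travel": [0.04, 0.8, 0.8], "rotation": [0, 0, 0], "fingers": 0.1},
  ],
)

```text
clock: 60.1
eef_pos: [0.4409, 0.3684, 0.1396]
orientation: [0.262, 0.672, 0.636, -0.276]
contact_force: [0.3, -1.3, -0.3]
finger_gap: 0.0768
grasp_force: 0.0
```

Emit:
play_rows(
  targets=[
    {"travel": [0, 0.2, 0.5], "rotation": [0, 0, 0], "fingers": 0},
    {"travel": [0.2, 0, 1], "rotation": [0, 0, 0], "fingers": 0},
    {"travel": [0.2, 0, 1], "rotation": [0, 0, 0], "fingers": 0},
    {"travel": [0.2, 0, 1], "rotation": [0, 0, 0], "fingers": 0},
  ],
)

```text
clock: 60.6
eef_pos: [0.4599, 0.3651, 0.2372]
orientation: [0.262, 0.671, 0.635, -0.279]
contact_force: [0.4, 0.8, -0.3]
finger_gap: 0.0854
grasp_force: 0.0
```

```bash
python3 find.py
python3 - <<'E'
from h import *
p,d=look("scene");X=xyz("scene",d)
for px,py in((.636,.278),(.537,.283),(.437,.287)):
    Q=X.reshape(-1,3);Q=Q[(Q[:,2]>.09)&(Q[:,2]<.13)&(abs(Q[:,0]-px)<.05)&(abs(Q[:,1]-py)<.06)]
    print("hung",len(Q),rect(Q[Q[:,2]>.108]),np.percentile(Q[:,2],[50,90,98]).round(4))
E
python3 cup.py .4262 .102 101.7 .338 .292
```

```text
scene [314 186  24  21 310] (array([425.3, 102.1]), array([59.2, 98.1]), 9.1) 0.0589
top [262 204  28  20 386] (array([426.1, 102.4]), array([57.6, 94.2]), 11.7) 0.0583
hung 309 (array([636.3, 279.8]), array([66.6, 59.3]), 88.1) [0.1138 0.1176 0.119 ]
hung 281 (array([538. , 281.8]), array([67.5, 59.4]), 85.5) [0.1142 0.1175 0.1186]
hung 273 (array([436.2, 286.8]), array([63.2, 63.8]), 84.0) [0.1136 0.1179 0.1195]
[0.4595 0.3655 0.2367]
grasp [0.4237 0.1141 0.0191] [-0.39  0.78  2.09  0.8   0.96 -1.3 ] 0.0
pre [0.4452 0.0103 0.1252] [-0.54  0.63  1.93  0.58  1.24 -1.13] 0.0
calls 4 each travel [-0.036 -0.888 -0.279] rot [0.25  0.018 0.032] | total [-0.143 -3.552 -1.116] [1.    0.072 0.128]
to grasp
calls 2 each travel [-0.108  0.519 -0.53 ] rot [0. 0. 0.] | total [-0.215  1.039 -1.061] [0. 0. 0.]
over [0.3375 0.2821 0.1601] [ 0.97  0.68  1.68 -0.38  1.5   1.19] 0.0
hung [0.3375 0.2821 0.0551] [ 0.97  0.82  1.71 -0.39  1.33  1.26] 0.0
grasp->over
calls 2 each travel [-0.431  0.84   0.705] rot [-0.5   -0.038 -0.064] | total [-0.862  1.68   1.41 ] [-0.999 -0.076 -0.128]
```

Emit:
play_rows(
  targets=[
    {"travel": [0, -0.2, 0.5], "rotation": [0.1, 0.007, 0.013], "fingers": 0},
    {"travel": [0, -0.5, 0.7], "rotation": [0.2, 0.014, 0.026], "fingers": 0},
    {"travel": [0, -0.7, 0.7], "rotation": [0.25, 0.018, 0.032], "fingers": 0},
    {"travel": [0, -0.7, 0.7], "rotation": [0.25, 0.018, 0.032], "fingers": 0},
  ],
)

```text
clock: 61.25
eef_pos: [0.46, 0.2939, 0.309]
orientation: [0.124, 0.69, 0.697, -0.151]
contact_force: [0.8, 0.4, 0.5]
finger_gap: 0.0854
grasp_force: 0.0
```

Emit:
play_rows(
  targets=[
    {"travel": [0, -0.4, 0.2], "rotation": [0.1, 0.007, 0.013], "fingers": 0},
    {"travel": [0, -0.8, 0.2], "rotation": [0.2, 0.014, 0.026], "fingers": 0},
    {"travel": [0, -0.95, 0.2], "rotation": [0.25, 0.018, 0.032], "fingers": 0},
    {"travel": [0, -0.95, 0.2], "rotation": [0.25, 0.018, 0.032], "fingers": 0},
  ],
)

```text
clock: 61.75
eef_pos: [0.4601, 0.1994, 0.3275]
orientation: [-0.02, 0.681, 0.731, -0.02]
contact_force: [-0.5, 0.1, -0.5]
finger_gap: 0.085
grasp_force: 0.0
```

Emit:
play_rows(
  targets=[
    {"travel": [0, -0.4, -0.2], "rotation": [0.1, 0.007, 0.013], "fingers": 0},
    {"travel": [-0.07, -0.8, -0.6], "rotation": [0.2, 0.014, 0.026], "fingers": 0},
    {"travel": [-0.07, -0.95, -0.8], "rotation": [0.25, 0.018, 0.032], "fingers": 0},
    {"travel": [-0.07, -0.95, -0.8], "rotation": [0.25, 0.018, 0.032], "fingers": 0},
  ],
)

```text
clock: 62.25
eef_pos: [0.452, 0.103, 0.2446]
orientation: [-0.164, 0.647, 0.736, 0.112]
contact_force: [-0.4, 0.5, 0.5]
finger_gap: 0.0856
grasp_force: 0.0
```

Emit:
play_rows(
  targets=[
    {"travel": [0, -0.5, -0.2], "rotation": [0.1, 0.007, 0.013], "fingers": 0},
    {"travel": [-0.07, -0.95, -0.6], "rotation": [0.2, 0.014, 0.026], "fingers": 0},
    {"travel": [-0.07, -0.95, -1], "rotation": [0.25, 0.018, 0.032], "fingers": 0},
    {"travel": [-0.07, -0.95, -1], "rotation": [0.25, 0.018, 0.032], "fingers": 0},
    {"travel": [-0.07, -0.95, -1], "rotation": [0.25, 0.018, 0.032], "fingers": 0},
  ],
)

```text
clock: 62.88
eef_pos: [0.4465, 0.0124, 0.1491]
orientation: [-0.297, 0.583, 0.716, 0.241]
contact_force: [0.7, 0.1, 1.0]
finger_gap: 0.0858
grasp_force: 0.0
```

```bash
python3 find.py; python3 go.py .4237 .1141 .027 101.7 45 180
```

```text
scene [322 186  16  14  66] (array([430.2, 135.1]), array([39.8, 76.4]), 63.7) 0.059
scene [314 199  19   8 105] (array([433.3,  68.5]), array([58.7, 34.6]), 19.7) 0.0589
62.98 [-0.538  0.591  1.919  0.575  1.276 -1.101] [0.4471 0.0121 0.1504] [-0.295  0.583  0.717  0.242] [0.4 0.3 0.8]
calls 2 each travel [-0.117  0.51  -0.617] rot [ 0.001  0.001 -0.   ] | total [-0.234  1.02  -1.234] [ 0.001  0.002 -0.001]
```

Emit:
play_rows(
  targets=[
    {"travel": [0, 0, -0.18], "rotation": [0, 0, 0], "fingers": 0},
    {"travel": [-0.09, 0.4, -0.58], "rotation": [0, 0, 0], "fingers": 0},
    {"travel": [-0.14, 0.6, -0.79], "rotation": [0, 0, 0], "fingers": 0},
    {"travel": [-0.18, 0.8, -1], "rotation": [0, 0, 0], "fingers": 0},
    {"travel": [-0.18, 0.8, -1], "rotation": [0, 0, 0], "fingers": 0},
  ],
)

```text
clock: 63.6
eef_pos: [0.4271, 0.0923, 0.0481]
orientation: [-0.298, 0.583, 0.716, 0.242]
contact_force: [0.5, -0.3, 1.3]
finger_gap: 0.0854
grasp_force: 0.0
```

Emit:
play_rows(
  targets=[
    {"travel": [-0.03, 0.11, -0.12], "rotation": [0, 0, 0], "fingers": 0},
    {"travel": [-0.05, 0.22, -0.23], "rotation": [0, 0, 0], "fingers": 0},
    {"travel": [-0.05, 0.22, -0.23], "rotation": [0, 0, 0], "fingers": 0},
  ],
)

```text
clock: 63.98
eef_pos: [0.4225, 0.1136, 0.0247]
orientation: [-0.298, 0.584, 0.716, 0.242]
contact_force: [-0.3, 0.9, 0.6]
finger_gap: 0.0854
grasp_force: 0.0
```

Emit:
play_rows(
  targets=[
    {"travel": [0, 0, 0], "rotation": [0, 0, 0], "fingers": 1},
    {"travel": [0, 0, 0], "rotation": [0, 0, 0], "fingers": 1},
    {"travel": [0, 0, 0], "rotation": [0, 0, 0], "fingers": 1},
    {"travel": [0, 0, 0], "rotation": [0, 0, 0], "fingers": 1},
    {"travel": [0, 0, 0], "rotation": [0, 0, 0], "fingers": 1},
  ],
)

```text
clock: 64.6
eef_pos: [0.4235, 0.1125, 0.0254]
orientation: [-0.297, 0.584, 0.716, 0.243]
contact_force: [1.3, -3.1, 6.2]
finger_gap: 0.0572
grasp_force: 43.0
```

Emit:
play_rows(
  targets=[
    {"travel": [0, 0, 0.3], "rotation": [0, 0, 0], "fingers": 1},
    {"travel": [0, 0, 0.7], "rotation": [0, 0, 0], "fingers": 1},
    {"travel": [0, 0, 1], "rotation": [0, 0, 0], "fingers": 1},
    {"travel": [0, 0, 1], "rotation": [0, 0, 0], "fingers": 1},
  ],
)

```text
clock: 65.1
eef_pos: [0.4241, 0.1124, 0.1265]
orientation: [-0.295, 0.584, 0.716, 0.243]
contact_force: [0.1, 0.3, -2.3]
finger_gap: 0.0571
grasp_force: 43.7
```

```bash
python3 go.py .338 .29 .26 87 135 180
```

```text
65.1 [-0.393  0.576  2.072  0.71   1.119 -1.123] [0.4241 0.1124 0.1265] [-0.295  0.584  0.716  0.243] [ 0.1  0.3 -2.3]
calls 2 each travel [-0.431  0.888  0.668] rot [-0.5   -0.037 -0.064] | total [-0.861  1.776  1.335] [-0.999 -0.073 -0.129]
```

Emit:
play_rows(
  targets=[
    {"travel": [-0.1, 0, 0.5], "rotation": [-0.1, -0.007, -0.013], "fingers": 1},
    {"travel": [-0.2, 0, 1], "rotation": [-0.2, -0.014, -0.026], "fingers": 1},
    {"travel": [-0.2, 0, 1], "rotation": [-0.25, -0.018, -0.032], "fingers": 1},
    {"travel": [-0.2, 0, 1], "rotation": [-0.25, -0.018, -0.032], "fingers": 1},
  ],
)

```text
clock: 65.6
eef_pos: [0.4032, 0.1139, 0.2259]
orientation: [-0.16, 0.643, 0.74, 0.114]
contact_force: [0.9, 0.5, -1.7]
finger_gap: 0.0569
grasp_force: 43.6
```

Emit:
play_rows(
  targets=[
    {"travel": [-0.1, 0.2, 0.34], "rotation": [-0.1, -0.007, -0.013], "fingers": 1},
    {"travel": [-0.25, 0.5, 0.34], "rotation": [-0.2, -0.014, -0.026], "fingers": 1},
    {"travel": [-0.25, 0.5, 0.34], "rotation": [-0.25, -0.018, -0.032], "fingers": 1},
    {"travel": [-0.25, 0.5, 0.34], "rotation": [-0.25, -0.018, -0.032], "fingers": 1},
  ],
)

```text
clock: 66.1
eef_pos: [0.3767, 0.1653, 0.2575]
orientation: [-0.02, 0.678, 0.734, -0.021]
contact_force: [-0.4, -0.2, -1.6]
finger_gap: 0.0567
grasp_force: 43.6
```

Emit:
play_rows(
  targets=[
    {"travel": [-0.1, 0.3, 0], "rotation": [-0.1, -0.007, -0.013], "fingers": 1},
    {"travel": [-0.25, 0.6, 0], "rotation": [-0.2, -0.014, -0.026], "fingers": 1},
    {"travel": [-0.25, 0.6, 0], "rotation": [-0.25, -0.018, -0.032], "fingers": 1},
    {"travel": [-0.25, 0.6, 0], "rotation": [-0.25, -0.018, -0.032], "fingers": 1},
  ],
)

```text
clock: 66.6
eef_pos: [0.3522, 0.2231, 0.2562]
orientation: [0.122, 0.687, 0.699, -0.156]
contact_force: [0.8, -0.2, -2.9]
finger_gap: 0.0571
grasp_force: 43.6
```

Emit:
play_rows(
  targets=[
    {"travel": [-0.1, 0.3, 0], "rotation": [-0.1, -0.007, -0.013], "fingers": 1},
    {"travel": [-0.16, 0.66, 0], "rotation": [-0.2, -0.014, -0.026], "fingers": 1},
    {"travel": [-0.16, 0.66, 0], "rotation": [-0.25, -0.018, -0.032], "fingers": 1},
    {"travel": [-0.16, 0.66, 0], "rotation": [-0.25, -0.018, -0.032], "fingers": 1},
    {"travel": [-0.16, 0.66, 0], "rotation": [-0.25, -0.018, -0.032], "fingers": 1},
  ],
)

```text
clock: 67.22
eef_pos: [0.3376, 0.2873, 0.2588]
orientation: [0.26, 0.672, 0.635, -0.279]
contact_force: [-0.2, 0.1, -1.4]
finger_gap: 0.057
grasp_force: 43.7
```

```bash
python3 go.py .338 .2885 .057 87 135 180
```

```text
67.22 [ 0.968  0.568  1.599 -0.372  1.673  1.122] [0.3376 0.2873 0.2588] [ 0.26   0.672  0.635 -0.279] [-0.2  0.1 -1.4]
calls 3 each travel [ 0.001  0.004 -0.673] rot [-0.001 -0.001  0.001] | total [ 0.004  0.012 -2.018] [-0.002 -0.003  0.004]
```

Emit:
play_rows(
  targets=[
    {"travel": [0, 0, -0.5], "rotation": [0, 0, 0], "fingers": 1},
    {"travel": [0, 0, -0.9], "rotation": [0, 0, 0], "fingers": 1},
    {"travel": [0, 0, -0.9], "rotation": [0, 0, 0], "fingers": 1},
  ],
)

```text
clock: 67.6
eef_pos: [0.3368, 0.287, 0.1686]
orientation: [0.261, 0.671, 0.635, -0.28]
contact_force: [0.0, 0.8, -1.3]
finger_gap: 0.057
grasp_force: 43.6
```

Emit:
play_rows(
  targets=[
    {"travel": [0, 0, -0.2], "rotation": [0, 0, 0], "fingers": 1},
    {"travel": [0, 0, -0.35], "rotation": [0, 0, 0], "fingers": 1},
    {"travel": [0, 0, -0.35], "rotation": [0, 0, 0], "fingers": 1},
  ],
)

```text
clock: 67.97
eef_pos: [0.3369, 0.2886, 0.1336]
orientation: [0.262, 0.671, 0.635, -0.279]
contact_force: [0.2, 0.2, -1.9]
finger_gap: 0.0569
grasp_force: 43.7
```

Emit:
play_rows(
  targets=[
    {"travel": [0, 0, -0.2], "rotation": [0, 0, 0], "fingers": 1},
    {"travel": [0, 0, -0.4], "rotation": [0, 0, 0], "fingers": 1},
    {"travel": [0, 0, -0.6], "rotation": [0, 0, 0], "fingers": 1},
    {"travel": [0, 0, -0.6], "rotation": [0, 0, 0], "fingers": 1},
  ],
)

```text
clock: 68.47
eef_pos: [0.3365, 0.2881, 0.0725]
orientation: [0.262, 0.671, 0.635, -0.28]
contact_force: [0.3, -0.6, -1.8]
finger_gap: 0.0566
grasp_force: 43.7
```

Emit:
play_rows(
  targets=[
    {"travel": [0, 0, -0.05], "rotation": [0, 0, 0], "fingers": 1},
    {"travel": [0, 0, -0.1], "rotation": [0, 0, 0], "fingers": 1},
    {"travel": [0, 0, -0.14], "rotation": [0, 0, 0], "fingers": 1},
    {"travel": [0, 0, -0.14], "rotation": [0, 0, 0], "fingers": 1},
  ],
)

```text
clock: 68.97
eef_pos: [0.3371, 0.2889, 0.06]
orientation: [0.262, 0.671, 0.635, -0.278]
contact_force: [-0.7, -0.8, -1.4]
finger_gap: 0.0572
grasp_force: 43.7
```

Emit:
play_rows(
  targets=[
    {"travel": [0, 0, -0.02], "rotation": [0, 0, 0], "fingers": 1},
    {"travel": [0, 0, -0.02], "rotation": [0, 0, 0], "fingers": 1},
    {"travel": [0, 0, -0.02], "rotation": [0, 0, 0], "fingers": 0.1},
    {"travel": [0, 0, -0.02], "rotation": [0, 0, 0], "fingers": 0.1},
    {"travel": [0, 0, -0.02], "rotation": [0, 0, 0], "fingers": 0.1},
  ],
)

```text
clock: 69.6
eef_pos: [0.3371, 0.2889, 0.0582]
orientation: [0.262, 0.671, 0.635, -0.278]
contact_force: [0.1, -0.7, -0.4]
finger_gap: 0.0769
grasp_force: 0.0
```

Emit:
play_rows(
  targets=[
    {"travel": [0.01, 0.25, 0.25], "rotation": [0, 0, 0], "fingers": 0.1},
    {"travel": [0.02, 0.5, 0.5], "rotation": [0, 0, 0], "fingers": 0.1},
    {"travel": [0.04, 0.8, 0.8], "rotation": [0, 0, 0], "fingers": 0.1},
    {"travel": [0.04, 0.8, 0.8], "rotation": [0, 0, 0], "fingers": 0.1},
  ],
)

```text
clock: 70.1
eef_pos: [0.3418, 0.3714, 0.1394]
orientation: [0.261, 0.672, 0.636, -0.276]
contact_force: [-0.0, 0.4, -0.9]
finger_gap: 0.0769
grasp_force: 0.0
```

Emit:
play_rows(
  targets=[
    {"travel": [0, 0.2, 0.5], "rotation": [0, 0, 0], "fingers": 0},
    {"travel": [0, 0.2, 1], "rotation": [0, 0, 0], "fingers": 0},
    {"travel": [0, 0.2, 1], "rotation": [0, 0, 0], "fingers": 0},
    {"travel": [0, 0.2, 1], "rotation": [0, 0, 0], "fingers": 0},
  ],
)

```text
clock: 70.6
eef_pos: [0.3409, 0.3881, 0.2374]
orientation: [0.262, 0.671, 0.635, -0.279]
contact_force: [0.7, 0.2, -0.1]
finger_gap: 0.0856
grasp_force: 0.0
```

```bash
python3 log.py; python3 find.py
python3 - <<'E'
from h import *
p,d=look("scene");X=xyz("scene",d)
for px,py in((.636,.278),(.537,.283),(.437,.287),(.338,.292)):
    Q=X.reshape(-1,3);Q=Q[(Q[:,2]>.09)&(Q[:,2]<.13)&(abs(Q[:,0]-px)<.05)&(abs(Q[:,1]-py)<.06)]
    print("hung",len(Q),rect(Q[Q[:,2]>.108]),np.percentile(Q[:,2],[50,90,98]).round(4))
cv2.imwrite("pics/s6.png",p[:,:,::-1]); cv2.imwrite("pics/s7.png",cv2.resize(p[120:270,290:450,::-1],(640,600),interpolation=cv2.INTER_CUBIC))
E
```

```text
70.6 [ 1.042  0.711  1.376 -0.333  1.771  1.154] [0.3409 0.3881 0.2374] [ 0.262  0.671  0.635 -0.279] [ 0.7  0.2 -0.1]
hung 306 (array([636.5, 278.4]), array([65.2, 59.9]), 88.1) [0.114  0.1173 0.1187]
hung 292 (array([537.4, 280.8]), array([67.9, 58.1]), 87.5) [0.1143 0.1182 0.1192]
hung 275 (array([436.5, 287.1]), array([64.4, 63.8]), 83.1) [0.1135 0.1179 0.1192]
hung 255 (array([338.5, 291. ]), array([63.2, 64.4]), 87.2) [0.1139 0.118  0.1202]
```

View pics/s6.png

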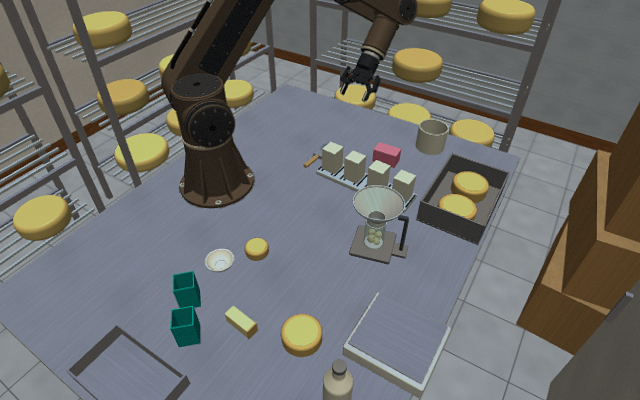

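View pics/s7.png

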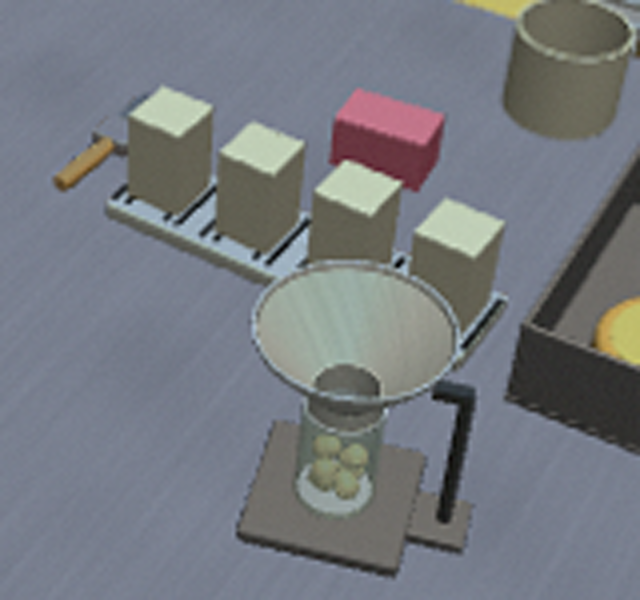

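All four white pots stand inverted over pegs 0 to 3 (crop (170,150), (260,190), (355,215) and (455,260)). The lumps are in the jar at (340,470), and the table and bystanders are undisturbed. Handing in.

```bash
python3 -c "
from bench import arm
print(arm.close_job())"
```

```text
the job is handed in; nothing more can be done
None
```

The job is handed in, with no verdict returned: both upright pots were tipped through the funnel, at least four lumps are visible in the jar and no stray lumps can be seen, all four white pots hang upside down on their own pegs, and it took about 71 s of the 210 s limit.

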